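# Sort the folding-knife parts and put the handle under the probe

## Robot

A 6-joint arm with a two-finger parallel gripper is mounted at the origin on the work surface. World frame = base frame: x ahead of the robot, y to its left, z up, the work surface at z = 0. Lengths are in m, angles in rad, forces in N, time in s.
With the tool pointing down it reaches from about 0.425 to 0.95 m from the base axis. Payload 3.5 kg.
Tool frame: the origin (TCP) lies at the very end of the fingers, on their centre line; the grasp point (between the pads) lies 19 mm behind it (tcp_to_grasp is the distance from the TCP to the grasp point, in m); z points along the fingers, y is the direction in which the jaws open and shut (so a half turn about z gives the same grasp; the last joint's range is limited). The gripper opens to 85 mm and grips with 20 to 120 N. Pads are 22 mm wide; open, the fingers measure 114 mm over their backs; the gripper's body (76 mm by 85 mm) begins 54 mm behind the grasp point. The pads swing forward as they close: fully open they stand 13 mm farther back than shut.
Start: joints at [1.198, 0.286, 1.577, -0, 1.279, -0.15], TCP at [0.149, 0.658, 0.231] pointing down, gripper open.
Joint ranges: [-2.77, 2.77], [-0.9, 2.22], [0.21, 2.48], [-1.53, 4.67], [0.24, 2.81], [-2.84, 2.84]. Speed limits (rad/s): [2.79, 2.79, 3.14, 3.14, 3.14, 3.14].

## Interface

Orientations are given as a unit quaternion [x, y, z, w].
In Python, from plant import * gives the robot as it stands. The module is installed in compiled form; this text tells all that it offers.
- The arm moves only by the tool arm_command, never from a script. Its argument "steps" is a list of rows, each a list of 3 entries, a list of its own where there are three numbers: the turn, a rotation vector about the tool's x, y, z in rad, then the shift along the tool's x, y, z in m, then the gripper command: -1 is shut, 1 is fully open, values between are in proportion. A call has 1 to 12 rows; each row is the pose to reach, as a shift and turn from the pose measured when the call began, along the tool's axes at that moment; what a row does not reach only later rows make up. A row lasts 1/8 s, in which the tool goes at most 62.5 mm and 10.7 degrees, less where a joint would pass 70% of its speed; a pose out of reach is approached as far as the arm can. A call with a gripper value outside its range is refused whole. The fingers move at their own pace and stop on an object; "force" is the grip in N (left out, the last holds). Time passes only in rows, so rows that repeat a pose let the fingers close. It gives the time, the measured TCP pose, the force and the opening at its end, in the units of the state.
- get_state(): the state, without advancing time (a new reading comes with each control period).
- read_camera(name): name is "scene" or "side" or "wrist"; returns a dict with "frame" (384x512x3 uint8, red, green, blue), "vfov" (degrees; the focal length in pixels is half the picture's height over the tangent of half this angle, whatever the lens; pixels are square), "cx", "cy" (the principal point, pixels), "position" and "rotation" of the camera in the world; the wrist camera has in their place "mount" (4x4, takes a point from camera to tool coordinates, whose origin is the TCP and whose axes are the flange's). Camera axes: x right, y up, looking along -z (the intrinsics and any distortion apply to the point x, -y, -z); pixel columns grow to the right and rows downward; lengths in m; the calibration is good to about 2 mm. The wrist camera is an equidistant fisheye: a pixel r from the principal point sees the ray r / f radians off the axis. A picture is of the moment at which its call begins: read the wrist's pose just before it. There is no depth.
- sign_off(): hands the job in, once; it reports no verdict.
The state is a dict: "time": time; "qpos": joint angles; "dq": joint speeds; "joint_efforts": joint torques, N m; "eef_pos": TCP position; "tcp_rot": TCP orientation; "contact_force": force on the tool from outside, world axes, zero at the start; "wrist_torque": the same for the moment, N m; "opening": opening from 0.0 (shut) to 1.0 (fully open).
Only numpy, scipy, OpenCV 4.12 (cv2) and the standard library are available. Lean on these libraries where they do the work, as an engineer would, in place of code of your own. Each camera call takes 0.05 s, during which the arm holds its last target.

## Task

Sort the five loose knife parts that lie on the rubber mat: lay both round collars flat in the round dish and both spacer bars flat in the rectangular tray, side by side and not on top of one another. The skeleton handle goes to the gauge: slide it in, round nose first, from the gauge's open side that faces the robot, under the low probe beam, and leave it lying flat and straight along the base plate with the pivot hole in its nose right below the probe.

Things in the scene. Friction and masses are not known exactly. Their poses are not given: they have to be found in the camera images.
- handle_center (a point): Loose aluminium skeleton handle lying flat, 115 long, 12 thick, 100 g. Point: its centre, 6 above its underside. x from square tail (57 off) to round nose (58 off), which points away from the robot within 30 degrees; z up. Tail half straight, 28 wide (y -14 to 14, x -57 to -8): grip it there, near x = -28, across y. Front half bends slightly to +y; nose disc 36 in diameter. All in mm.
- handle_pivot (a point): The pivot hole of the handle, a dark 11 mm spot at the centre of its round nose disc: 40 mm ahead (+x) and 5 mm to the left (+y) of the handle's centre, half-way up its thickness. Axes as the handle's.
- collar_a_mid (a point): Round turned steel collar (short tube), loose, lying flat: outer diameter 32 mm, bore 14 mm, 14 mm high, 60 g. This point is its centre, 7 mm above its underside; z is its axis.
- collar_b_mid (a point): The second collar, the same as the first.
- bar_a_mid (a point): Steel spacer bar with two dark hole marks, loose: 64 mm long (its x), 16 mm wide (its y), 14 mm high, 70 g. This point is its centre, 7 mm above its underside.
- bar_b_mid (a point): The second spacer bar, the same as the first.
- dish: Low round steel dish for the collars, fixed to the bench: inner diameter 124 to 128 mm, outer 136 mm, wall 4 mm, rim 14 mm high, inner floor 4 mm above the bench. The origin is the centre of its underside, at bench height; z up.
- tray: Low rectangular grey plastic tray for the spacer bars, fixed to the bench: outside 118 mm (its x) by 158 mm (its y), inside 110 by 150 mm, walls 4 mm thick, rim 14 mm high, inner floor 4 mm above the bench. The origin is the centre of its underside, at bench height; z up.
- probe (a point): Probe tip of the fixed gauge, 26 mm above bench; x away from robot (within 15 degrees): handle enters along +x. Grey base plate 6 thick, x -110 to +40, y -60 to +60 from the tip. Dark beam across it along y, x -15 to +15, underside 24 above the plate; tip hangs to 20 above the plate. Clear width between its pillars 78 (y +-39). Beam top 42 above bench, 22 mm wide barrel over the probe to 51.
There are look-alikes about, which are no part of the job. Leave any orange or pink look-alike of the part that bears bar_a_mid alone.

How it is judged:
By the outcome, as a careful person would: the job done as asked, in the order asked, and still so for the second after the job is handed in, with the robot touching nothing.
It also fails if it takes over 102 s, if anything falls off the work surface, if the arm or the gripper's body presses on something with over 40 N, if the wrist force passes 120 N, or if a joint passes its speed limit or range.

## Working session

There is one attempt and no reset: what is moved stays moved. The work goes in short steps, Python scripts to look and compute and a tool call to move; the robot and the scene stay as the last step left them, time stands still between calls to the robot, and variables do not carry over. Pictures are saved under pics/ and viewed, and the job is handed in when it is done.

Besides the shell and the picture viewer there is one more tool, called after ">>>" by a JSON object that holds its "api" and its "payload", one argument or row to a line. arm_command: Moves the arm, as the interface text tells. Its arguments: {"type":"object","properties":{"steps":{"type":"array"},"force":{"type":"number"}},"required":["steps"]}

```bash
mkdir -p pics
cat > h.py <<'E'
from plant import *
import numpy as np, cv2, pickle
from scipy.spatial.transform import Rotation as R
E
python3 - <<'E'
from h import *
s=get_state(); print(s)
d={}
for n in ["scene","side","wrist"]:
    s=get_state(); c=read_camera(n); d[n]=(s,c)
    cv2.imwrite(f"pics/{n}0.png",c["frame"][:,:,::-1])
    print(n,{k:v for k,v in c.items() if k!="frame"})
pickle.dump(d,open("d0.pkl","wb"))
E
```

```text
{'time': 0.0, 'qpos': array([ 1.19800748e+00,  2.87186705e-01,  1.57818385e+00,  5.52816048e-05,
        1.27863278e+00, -1.50014072e-01]), 'dq': array([0.00050731, 0.00086733, 0.00056846, 0.00098421, 0.00018983,
       0.00044256]), 'joint_efforts': array([-2.48171301e-05, -4.05968320e+01, -2.92633152e+01, -2.37522509e-04,
        5.81684566e-03, -8.35865904e-06]), 'eef_pos': array([0.14885425, 0.65769941, 0.22992946]), 'tcp_rot': array([ 1.11165062e-01,  9.93801225e-01, -1.15755314e-03, -3.37062126e-04]), 'contact_force': array([-0.16915144, -0.0850651 ,  0.0482741 ]), 'wrist_torque': array([ 0.02143367, -0.01431935, -0.00196601]), 'opening': 0.9991121340515389}
scene {'vfov': 51.82743818001006, 'cx': 250.8097115227124, 'cy': 195.68221657552766, 'position': array([0.81722954, 0.24283752, 0.70304245]), 'rotation': array([0.12942119, 0.26343708, 0.85532194, 0.42693728])}
side {'vfov': 53.43387984057268, 'cx': 253.9247332465916, 'cy': 189.89943729291744, 'position': array([ 0.35435451, -0.56070984,  0.59790708]), 'rotation': array([ 0.39661759, -0.04481676, -0.10558335,  0.91078982])}
wrist {'vfov': 65.70646984690485, 'cx': 255.7756282095466, 'cy': 193.1334519414998, 'mount': array([[ 8.05183978e-04,  9.60483611e-01,  2.78335383e-01,
         7.04686128e-02],
       [ 9.99999608e-01, -8.75604354e-04,  1.28693551e-04,
         4.99208350e-04],
       [ 3.67319720e-04,  2.78335171e-01, -9.60483939e-01,
        -1.43925651e-01],
       [ 0.00000000e+00,  0.00000000e+00,  0.00000000e+00,
         1.00000000e+00]])}
```

View pics/scene0.png

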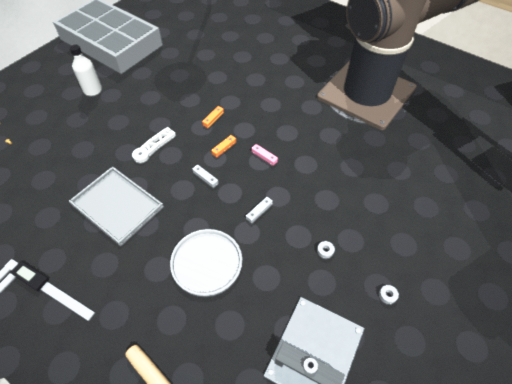

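View pics/side0.png

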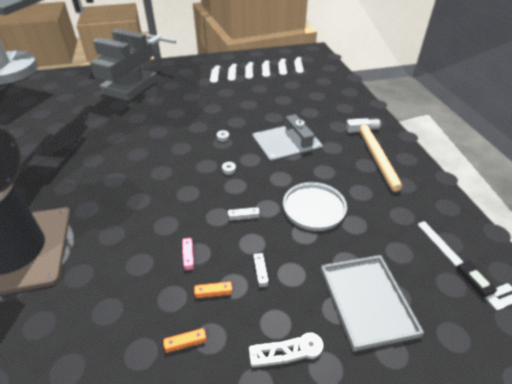

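View pics/wrist0.png

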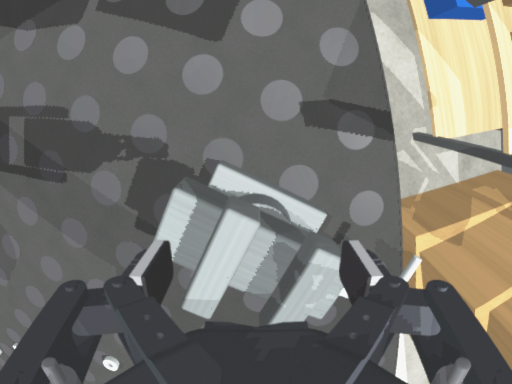

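```bash
cat >> h.py <<'E'
def fpx(c): return c["frame"].shape[0]/2/np.tan(np.radians(c["vfov"])/2)
def rays(c,uv,s=None):
    uv=np.atleast_2d(np.asarray(uv,float)); f=fpx(c)
    x=(uv[:,0]-c["cx"])/f; y=(uv[:,1]-c["cy"])/f
    if "mount" in c:
        r=np.hypot(x,y)+1e-12; k=np.sin(r)/r
        d=np.stack([x*k,-y*k,-np.cos(r)],1)
        M=c["mount"]; Rt=R.from_quat(s["tcp_rot"])
        return Rt.apply(M[:3,3])+s["eef_pos"], Rt.apply(d@M[:3,:3].T)
    d=np.stack([x,-y,-np.ones_like(x)],1)
    return c["position"],R.from_quat(c["rotation"]).apply(d)
def onplane(c,uv,z,s=None):
    p,d=rays(c,uv,s); return p+d*((z-p[2])/d[:,2])[:,None]
def proj(c,P,s=None):
    P=np.atleast_2d(P); f=fpx(c)
    if "mount" in c:
        M=c["mount"]; Q=(R.from_quat(s["tcp_rot"]).inv().apply(P-s["eef_pos"])-M[:3,3])@M[:3,:3]
        th=np.arctan2(np.hypot(Q[:,0],Q[:,1]),-Q[:,2]); k=th/np.hypot(Q[:,0],Q[:,1])
        return np.stack([c["cx"]+f*Q[:,0]*k,c["cy"]-f*Q[:,1]*k],1)
    Q=R.from_quat(c["rotation"]).inv().apply(P-c["position"])
    return np.stack([c["cx"]+f*Q[:,0]/-Q[:,2],c["cy"]-f*Q[:,1]/-Q[:,2]],1)
E
python3 - <<'E'
from h import *
d=pickle.load(open("d0.pkl","rb"))
for n in ["scene","side"]:
    s,c=d[n]; h=cv2.cvtColor(c["frame"],cv2.COLOR_RGB2HSV)
    m=((h[:,:,2]>140)&(h[:,:,1]<60)).astype(np.uint8)
    k,l,st,ce=cv2.connectedComponentsWithStats(m)
    print(n)
    for i in range(1,k):
        if 40<st[i,4]<8000:
            p=onplane(c,ce[i],0.007)[0]
            cn=cv2.findContours((l==i).astype(np.uint8),0,2)[0][0]
            r=cv2.minAreaRect(cn); b=onplane(c,cv2.boxPoints(r),.010)
            print(ce[i].round(1),st[i,4],p.round(4),"box",np.linalg.norm(b[1]-b[0]).round(3),np.linalg.norm(b[2]-b[1]).round(3), np.degrees(np.arctan2(*(b[1]-b[0])[[1,0]])).round(1),np.degrees(np.arctan2(*(b[2]-b[1])[[1,0]])).round(1))
for n,(x0,y0,x1,y1) in {"scene":(60,120,300,300),"scene_":(250,230,410,384),"side":(200,100,360,240),"side_":(220,240,430,370)}.items():
    c=d[n.strip("_")][1]; im=c["frame"][y0:y1,x0:x1,::-1]; k=min(800/im.shape[1],600/im.shape[0])
    cv2.imwrite(f"pics/z_{n}.png",cv2.resize(im,None,fx=k,fy=k,interpolation=cv2.INTER_CUBIC)); print(n,k)
E
```

```text
scene
[74.  28.2] 7440 [ 0.2758 -0.8313  0.007 ] box 0.513 0.352 126.7 44.4
[341.2   1.8] 66 [-0.3265 -0.262   0.007 ] box 0.054 0.029 126.7 29.2
[394.8   5.8] 81 [-0.4072 -0.1154  0.007 ] box 0.029 0.074 147.9 32.3
[473.9  31.2] 3867 [-0.4227  0.1305  0.007 ] box 0.304 0.32 -167.4 85.5
[390.3  48.4] 267 [-0.1999 -0.0306  0.007 ] box 0.147 0.065 138.2 28.3
[85.9 75.2] 751 [ 0.3952 -0.6335  0.007 ] box 0.055 0.187 168.7 64.5
[361.4 105.4] 1211 [0.056  0.0143 0.007 ] box 0.126 0.214 -165.9 87.7
[152.5 144.7] 655 [ 0.4648 -0.3133  0.007 ] box 0.122 0.049 -179.2 73.4
[264.5 152.8] 155 [ 0.328  -0.0898  0.007 ] box 0.017 0.068 -168.8 86.6
[205.  175.2] 256 [ 0.4589 -0.157   0.007 ] box 0.023 0.074 -170.0 85.2
[116.1 204.4] 3835 [ 0.6293 -0.2561  0.007 ] box 0.135 0.199 -167.0 85.2
[259. 209.] 300 [ 0.4584 -0.0094  0.007 ] box 0.07 0.023 176.6 75.7
[205.8 262. ] 3824 [ 0.6158 -0.0199  0.007 ] box 0.142 0.144 178.6 79.4
[325.7 248.9] 217 [0.4543 0.149  0.007 ] box 0.031 0.035 126.9 30.3
[  7.6 267.4] 168 [ 0.8505 -0.3136  0.007 ] box 0.04 0.02 -173.0 88.4
[ 25.5 273. ] 160 [ 0.8369 -0.2768 
[... 1947 characters left out ...]
007 ] box 0.07 0.029 -5.3 -99.6
[ 47.6 248.8] 1690 [ 0.0672 -0.014   0.007 ] box 0.216 0.084 91.2 -29.0
[440.3 243.3] 487 [ 0.8207 -0.1775  0.007 ] box 0.025 0.116 29.0 -82.8
[187.3 251.7] 219 [ 0.3321 -0.0839  0.007 ] box 0.017 0.064 -8.3 -93.4
[260.5 268.3] 342 [ 0.4609 -0.1538  0.007 ] box 0.021 0.072 -0.5 -95.9
[369.7 302.2] 5520 [ 0.6275 -0.2652  0.007 ] box 0.15 0.193 11.6 -99.5
[479.2 278.3] 179 [ 0.8424 -0.2663  0.007 ] box 0.021 0.036 25.4 -81.1
[500.9 296.8] 410 [ 0.8548 -0.308   0.007 ] box 0.064 0.033 23.7 -82.8
[286.6 349.5] 1533 [ 0.4639 -0.3119  0.007 ] box 0.122 0.041 -4.1 -102.1
scene 3.3333333333333335
scene_ 3.896103896103896
side 4.285714285714286
side_ 3.8095238095238093
```

View zooms.

View pics/z_scene_.png

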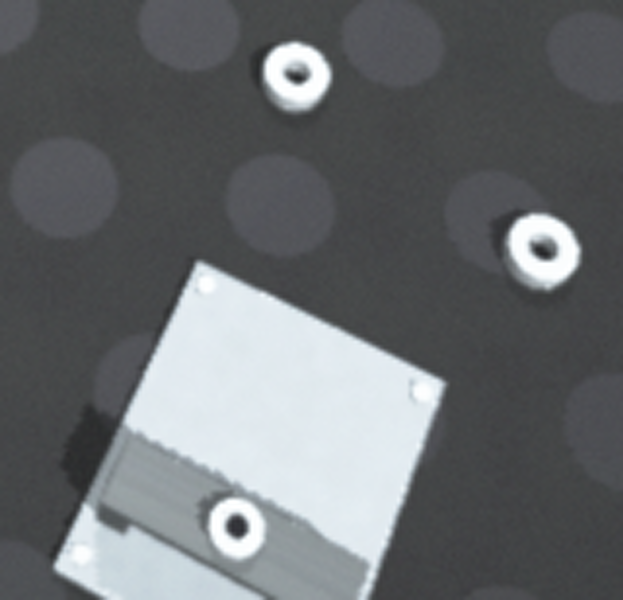

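View pics/z_side_.png

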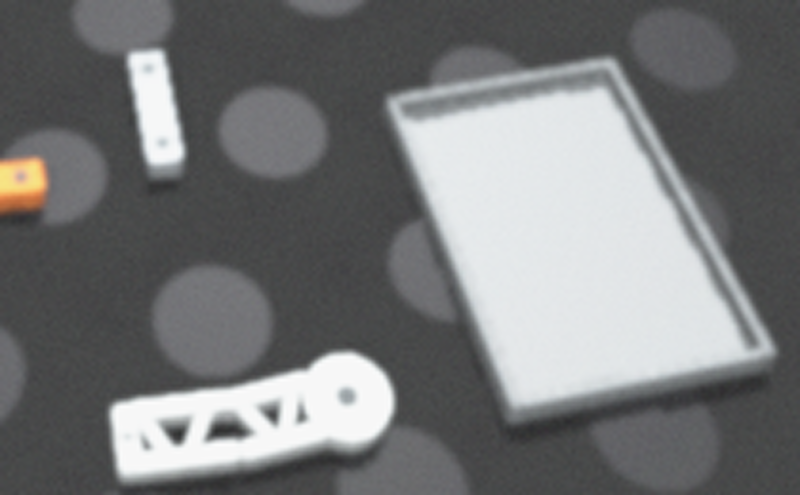

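View pics/z_scene.png

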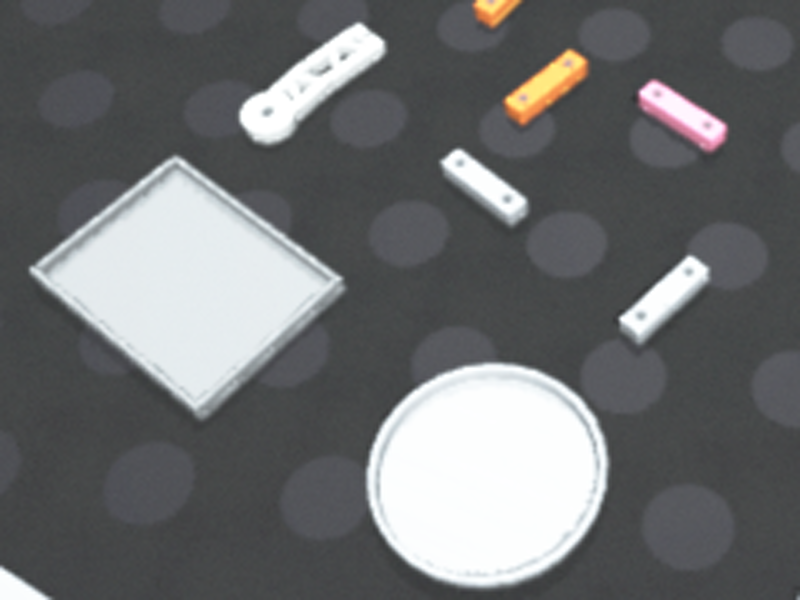

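View pics/z_side.png

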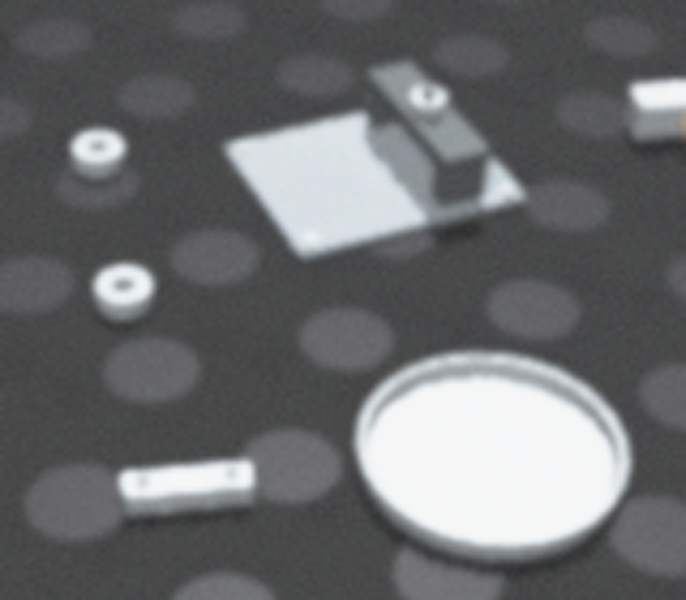

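Run:
```python
from h import *
d=pickle.load(open("d0.pkl","rb"))
Z={"scene":("scene",60,120,3.3333),"scene_":("scene",250,230,3.896),"side":("side",200,100,4.2857),"side_":("side",220,240,3.8095)}
def P(v,pts,z):
    n,x,y,k=Z[v]; return onplane(d[n][1],np.array(pts)/k+[x-.5+.5/k,y-.5+.5/k],z)[:,:2]
def ang(a): return np.degrees(np.arctan2(a[1],a[0])).round(1)
def pr(t,a): print(t,a.round(4).tolist())
for v,pl in (("scene_",[(199,261),(446,382),(55,570)]),("side",[(226,148),(303,257),(525,197)])): 
    q=P(v,pl,.006); pr(v+" plate",q)
pr("barrel",P("scene_",[(237,524)],.051)); pr("barrel",P("side",[(428,97)],.051))
for v,t,pl in (("side_","bar1",[(149,67),(163,143)]),("scene","bar1",[(460,162),(508,199)]),("scene","bar2",[(690,272),(641,315)]),("side","bar2",[(143,481),(231,473)])):
    q=P(v,pl,.014); pr(v+t,q); print(q.mean(0).round(4),ang(q[1]-q[0]),np.linalg.norm(q[1]-q[0]))
pr("hole",P("side_",[(347,396)],.012)); pr("hole",P("scene",[(267,112)],.012))
for v,pl in (("side_",[(388,98),(613,61),(774,352),(511,412)]),("scene",[(343,285),(201,410),(32,270),(176,158)])):
    q=P(v,pl,.014); pr(v+" tray",q); print(q.mean(0),[ang(q[(i+1)%4]-q[i]) for i in range(4)],[np.linalg.norm(q[(i+1)%4]-q[i]).round(3) for i in range(4)])
```

```text
scene_ plate [[0.5638, 0.1622], [0.5444, 0.2804], [0.7117, 0.1866]]
side plate [[0.5443, 0.2749], [0.563, 0.1571], [0.7091, 0.1826]]
barrel [[0.6615, 0.238]]
barrel [[0.6611, 0.2355]]
side_bar1 [[0.4624, -0.1335], [0.4584, -0.1781]]
[ 0.4604 -0.1558] -95.2 0.04482602716804349
scenebar1 [[0.4577, -0.1785], [0.4619, -0.1333]]
[ 0.4598 -0.1559] 84.6 0.045412670814322376
scenebar2 [[0.437, -0.0054], [0.4806, -0.011]]
[ 0.4588 -0.0082] -7.3 0.043965124444752555
sidebar2 [[0.4374, -0.0059], [0.481, -0.0105]]
[ 0.4592 -0.0082] -6.1 0.04377933494048483
hole [[0.5027, -0.3136]]
hole [[0.5032, -0.3143]]
side_ tray [[0.5711, -0.1782], [0.6878, -0.1828], [0.6833, -0.3375], [0.565, -0.3361]]
[ 0.62681975 -0.25863469] [np.float64(-2.3), np.float64(-91.7), np.float64(179.3), np.float64(87.8)] [np.float64(0.117), np.float64(0.155), np.float64(0.118), np.float64(0.158)]
scene tray [[0.5745, -0.1725], [0.6874, -0.178], [0.6837, -0.3367], [0.5686, -0.3321]]
[ 0.62855098 -0.2548502 ] [np.float64(-2.8), np.float64(-91.3), np.float64(177.7), np.float64(87.9)] [np.float64(0.113), np.float64(0.159), np.float64(0.115), np.float64(0.16)]
```

```bash
cat >> h.py <<'E'
def go(*wps):
    """wps: (x,y,z,theta_deg of tool y)"""
    s=get_state(); R0=R.from_quat(s["tcp_rot"])
    print("t",round(s["time"],2),"tcp",s["eef_pos"].round(4),"open",round(s["opening"],3),"F",s["contact_force"].round(1),"th",np.degrees(np.arctan2(*R0.apply([0,1,0])[[1,0]])).round(2),"q1,q6",np.degrees(s["qpos"][[0,5]]).round(1))
    for x,y,z,th in wps:
        t=np.radians(th); ty=np.array([np.cos(t),np.sin(t),0]); tz=np.array([0,0,-1.]); 
        T=R.from_matrix(np.stack([np.cross(ty,tz),ty,tz],1)); d=np.array([x,y,z])-s["eef_pos"]
        rv=(R0.inv()*T).as_rotvec()
        print((x,y,z,th),"turn",rv.round(4).tolist(),"shift",R0.inv().apply(d).round(4).tolist(),"rows>=",np.ceil(max(np.linalg.norm(d)/.0625,np.degrees(np.linalg.norm(rv))/10.7)))
E
python3 - <<'E'
from h import *
go((.4555,.151,.12,90),(.4555,.151,.004,90))
E
```

```text
t 0.15 tcp [0.1489 0.6578 0.2302] open 0.999 F [ 0.6 -0.5 -0.4] th 77.23 q1,q6 [68.6 -8.6]
(0.4555, 0.151, 0.12, 90) turn [-0.0018, -0.0004, -0.2228] shift [-0.411, -0.4264, 0.1109] rows>= 10.0
(0.4555, 0.151, 0.004, 90) turn [-0.0018, -0.0004, -0.2228] shift [-0.411, -0.4261, 0.2269] rows>= 11.0
```

>>> {"api": "arm_command", "payload": {
  "steps": [
    [[0,0,-0.223],[-0.411,-0.426,0.111],0.3],
    [[0,0,-0.223],[-0.411,-0.426,0.111],0.3],
    [[0,0,-0.223],[-0.411,-0.426,0.111],0.3],
    [[0,0,-0.223],[-0.411,-0.426,0.111],0.3],
    [[0,0,-0.223],[-0.411,-0.426,0.111],0.3],
    [[0,0,-0.223],[-0.411,-0.426,0.111],0.3],
    [[0,0,-0.223],[-0.411,-0.426,0.111],0.3],
    [[0,0,-0.223],[-0.411,-0.426,0.111],0.3],
    [[0,0,-0.223],[-0.411,-0.426,0.111],0.3],
    [[0,0,-0.223],[-0.411,-0.426,0.111],0.3],
    [[0,0,-0.223],[-0.411,-0.426,0.111],0.3],
    [[0,0,-0.223],[-0.411,-0.426,0.111],0.3]
  ],
  "force": 40
}}

```text
time: 1.65
eef_pos: [0.4552, 0.1516, 0.1197]
tcp_rot: [0.0, 1.0, -0.001, -0.001]
contact_force: [-0.2, 0.7, -0.3]
opening: 0.654
```

Run:
```python
from h import *
s=get_state(); c=read_camera("wrist"); cv2.imwrite("pics/w1.png",c["frame"][:,:,::-1]); pickle.dump((s,c),open("w1.pkl","wb"))
print(proj(c,[.4555,.151,.014],s))
go((.4555,.151,.004,90))
```

```text
[[254.80691448 191.49669915]]
t 1.7 tcp [0.4551 0.152  0.1199] open 0.651 F [-0.1  0.   0.5] th 90.06 q1,q6 [  6.4 -83.6]
(0.4555, 0.151, 0.004, 90) turn [-0.0015, -0.0011, 0.001] shift [-0.0006, -0.0009, 0.1159] rows>= 2.0
```

View pics/w1.png

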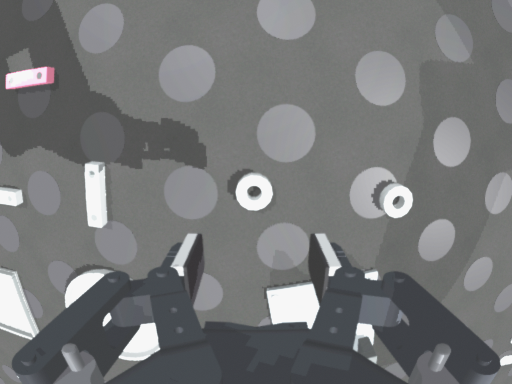

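>>> {"api": "arm_command", "payload": {
  "steps": [
    [[0,0,0],[-0.0005,-0.001,0.06],0.3],
    [[0,0,0],[-0.0005,-0.001,0.1],0.3],
    [[0,0,0],[-0.0005,-0.001,0.116],0.3],
    [[0,0,0],[-0.0005,-0.001,0.116],0.3],
    [[0,0,0],[-0.0005,-0.001,0.116],-1],
    [[0,0,0],[-0.0005,-0.001,0.116],-1],
    [[0,0,0],[-0.0005,-0.001,0.116],-1],
    [[0,0,0],[-0.0005,-0.001,0.116],-1],
    [[0,0,0],[-0.0005,-0.001,0.116],-1],
    [[0,0,0],[-0.0005,-0.001,0.116],-1]
  ],
  "force": 40
}}

```text
time: 2.95
eef_pos: [0.4573, 0.1513, 0.0061]
tcp_rot: [-0.0, 1.0, -0.0, 0.001]
contact_force: [-1.4, 0.5, 6.4]
opening: 0.342
```

Run:
```python
from h import *
go((.4555,.151,.08,90),(.587,-.02,.08,90),(.587,-.02,.0085,90))
```

```text
t 2.95 tcp [0.4573 0.1513 0.0061] open 0.342 F [-1.4  0.5  6.4] th 90.04 q1,q6 [  6.2 -83.8]
(0.4555, 0.151, 0.08, 90) turn [-0.0006, 0.0028, 0.0008] shift [0.0016, -0.0003, -0.0739] rows>= 2.0
(0.587, -0.02, 0.08, 90) turn [-0.0006, 0.0028, 0.0008] shift [-0.1298, -0.1714, -0.0734] rows>= 4.0
(0.587, -0.02, 0.0085, 90) turn [-0.0006, 0.0028, 0.0008] shift [-0.1296, -0.1714, -0.0019] rows>= 4.0
```

>>> {"api": "arm_command", "payload": {
  "steps": [
    [[0,0,0],[0,0,-0.04],-1],
    [[0,0,0],[0,0,-0.074],-1],
    [[0,0,0],[-0.13,-0.171,-0.074],-1],
    [[0,0,0],[-0.13,-0.171,-0.074],-1],
    [[0,0,0],[-0.13,-0.171,-0.074],-1],
    [[0,0,0],[-0.13,-0.171,-0.074],-1],
    [[0,0,0],[-0.13,-0.171,-0.074],-1],
    [[0,0,0],[-0.13,-0.171,-0.074],-1]
  ]
}}

```text
time: 3.95
eef_pos: [0.5865, -0.019, 0.0806]
tcp_rot: [-0.0, 1.0, -0.0, 0.001]
contact_force: [-0.9, 0.8, -0.7]
opening: 0.346
```

Run:
```python
from h import *
s=get_state(); c=read_camera("wrist"); cv2.imwrite("pics/w2.png",c["frame"][:,:,::-1])
go((.587,-.02,.011,90),(.587,-.02,.08,90))
```

```text
t 4.0 tcp [ 0.5863 -0.0186  0.0805] open 0.346 F [ 0.5  0.3 -0.5] th 90.09 q1,q6 [ -11.7 -101.8]
(0.587, -0.02, 0.011, 90) turn [-0.0002, 0.002, 0.0016] shift [-0.0005, -0.0014, 0.0695] rows>= 2.0
(0.587, -0.02, 0.08, 90) turn [-0.0002, 0.002, 0.0016] shift [-0.0007, -0.0014, 0.0005] rows>= 1.0
```

View pics/w2.png

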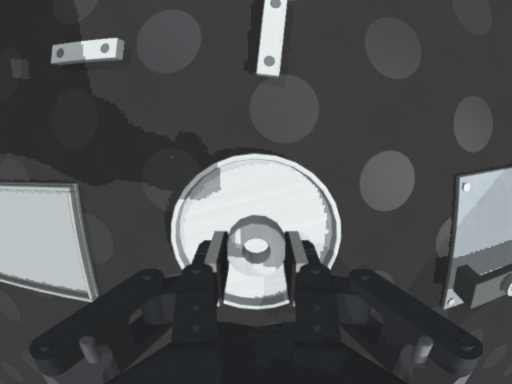

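>>> {"api": "arm_command", "payload": {
  "steps": [
    [[0,0,0],[0,-0.001,0.04],-1],
    [[0,0,0],[0,-0.001,0.065],-1],
    [[0,0,0],[0,-0.001,0.0695],-1],
    [[0,0,0],[0,-0.001,0.0695],-1],
    [[0,0,0],[0,-0.001,0.0695],0.2],
    [[0,0,0],[0,-0.001,0.0695],0.2],
    [[0,0,0],[0,-0.001,0.0695],0.2],
    [[0,0,0],[0,-0.001,0.04],0.3],
    [[0,0,0],[0,-0.001,0.0],0.3],
    [[0,0,0],[0,-0.001,0.0],0.3]
  ]
}}

```text
time: 5.25
eef_pos: [0.5894, -0.0203, 0.0848]
tcp_rot: [-0.001, 1.0, -0.001, 0.005]
contact_force: [0.2, 0.1, 1.1]
opening: 0.649
```

Run:
```python
from h import *
go((.464,.289,.08,90),(.464,.289,.006,90))
```

```text
t 5.25 tcp [ 0.5894 -0.0203  0.0848] open 0.649 F [0.2 0.1 1.1] th 90.08 q1,q6 [ -11.8 -101.9]
(0.464, 0.289, 0.08, 90) turn [-0.002, 0.0104, 0.0015] shift [0.125, 0.3095, 0.0029] rows>= 6.0
(0.464, 0.289, 0.006, 90) turn [-0.002, 0.0104, 0.0015] shift [0.1257, 0.3096, 0.0769] rows>= 6.0
```

>>> {"api": "arm_command", "payload": {
  "steps": [
    [[0,0,0],[0.125,0.309,0],0.3],
    [[0,0.01,0],[0.125,0.309,0],0.3],
    [[0,0.01,0],[0.125,0.309,0],0.3],
    [[0,0.01,0],[0.125,0.309,0],0.3],
    [[0,0.01,0],[0.125,0.309,0],0.3],
    [[0,0.01,0],[0.125,0.309,0],0.3],
    [[0,0.01,0],[0.125,0.309,0],0.3],
    [[0,0.01,0],[0.125,0.309,0],0.3]
  ]
}}

```text
time: 6.25
eef_pos: [0.4644, 0.2873, 0.0824]
tcp_rot: [-0.0, 1.0, -0.001, -0.0]
contact_force: [-0.0, 0.1, -0.1]
opening: 0.649
```

Run:
```python
from h import *
for n in ["wrist","scene"]:
    s=get_state(); c=read_camera(n); cv2.imwrite(f"pics/{n}3.png",c["frame"][:,:,::-1])
    if n=="wrist": print(proj(c,[.464,.289,.014],s))
go((.464,.289,.007,90))
```

```text
[[257.78454996 203.89524993]]
t 6.35 tcp [0.4647 0.2871 0.0827] open 0.66 F [ 0.5 -0.5  0.4] th 89.95 q1,q6 [ 21.1 -68.7]
(0.464, 0.289, 0.007, 90) turn [-0.0024, 0.0001, -0.0008] shift [0.0007, 0.0021, 0.0757] rows>= 2.0
```

View pics/wrist3.png

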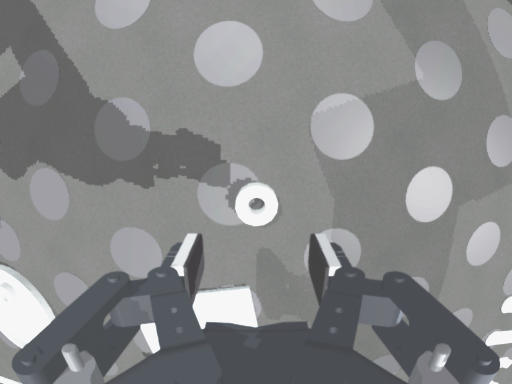

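View pics/scene3.png

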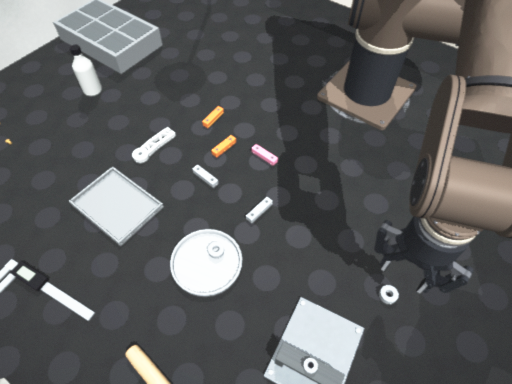

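>>> {"api": "arm_command", "payload": {
  "steps": [
    [[0,0,0],[0.0005,0.0015,0.05],0.3],
    [[0,0,0],[0.0005,0.0015,0.074],0.3],
    [[0,0,0],[0.0005,0.0015,0.0755],0.3],
    [[0,0,0],[0.0005,0.0015,0.0755],-1],
    [[0,0,0],[0.0005,0.0015,0.0755],-1],
    [[0,0,0],[0.0005,0.0015,0.0755],-1],
    [[0,0,0],[0.0005,0.0015,0.0755],-1],
    [[0,0,0],[0.0005,0.0015,0.0755],-1],
    [[0,0,0],[0.0005,0.0015,0.0755],-1],
    [[0,0,0],[0.0005,0.0015,0.03],-1],
    [[0,0,0],[0.0005,0.0015,-0.01],-1],
    [[0,0,0],[0.0005,0.0015,-0.01],-1]
  ]
}}

```text
time: 7.85
eef_pos: [0.4665, 0.2899, 0.0965]
tcp_rot: [0.0, 1.0, 0.0, 0.004]
contact_force: [-0.1, 1.2, 0.1]
opening: 0.341
```

Run:
```python
from h import *
go((.645,-.02,.09,90),(.645,-.02,.011,90))
```

```text
t 7.85 tcp [0.4665 0.2899 0.0965] open 0.341 F [-0.1  1.2  0.1] th 89.96 q1,q6 [ 21.3 -68.6]
(0.645, -0.02, 0.09, 90) turn [0.001, 0.0074, -0.0007] shift [-0.1787, -0.3097, 0.0075] rows>= 6.0
(0.645, -0.02, 0.011, 90) turn [0.001, 0.0074, -0.0007] shift [-0.1781, -0.3098, 0.0865] rows>= 6.0
```

>>> {"api": "arm_command", "payload": {
  "steps": [
    [[0,0.007,0],[-0.1785,-0.31,0.007],-1],
    [[0,0.007,0],[-0.1785,-0.31,0.007],-1],
    [[0,0.007,0],[-0.1785,-0.31,0.007],-1],
    [[0,0.007,0],[-0.1785,-0.31,0.007],-1],
    [[0,0.007,0],[-0.1785,-0.31,0.007],-1],
    [[0,0.007,0],[-0.1785,-0.31,0.007],-1],
    [[0,0.007,0],[-0.1785,-0.31,0.007],-1],
    [[0,0.007,0],[-0.1785,-0.31,0.007],-1],
    [[0,0.007,0],[-0.178,-0.31,0.05],-1],
    [[0,0.007,0],[-0.178,-0.31,0.05],-1]
  ]
}}

```text
time: 9.1
eef_pos: [0.6401, -0.0178, 0.0428]
tcp_rot: [-0.001, 1.0, 0.002, -0.005]
contact_force: [-0.0, 0.7, -0.2]
opening: 0.338
```

Run:
```python
from h import *
go((.645,-.02,.011,90))
```

```text
t 9.1 tcp [ 0.6401 -0.0178  0.0428] open 0.338 F [-0.   0.7 -0.2] th 90.07 q1,q6 [ -10.7 -100.8]
(0.645, -0.02, 0.011, 90) turn [0.0032, -0.0101, 0.0012] shift [-0.0053, -0.0023, 0.0318] rows>= 1.0
```

>>> {"api": "arm_command", "payload": {
  "steps": [
    [[0.003,-0.01,0],[-0.005,-0.002,0.02],-1],
    [[0.003,-0.01,0],[-0.005,-0.002,0.032],-1],
    [[0.003,-0.01,0],[-0.005,-0.002,0.032],-1],
    [[0.003,-0.01,0],[-0.005,-0.002,0.032],0.2],
    [[0.003,-0.01,0],[-0.005,-0.002,0.032],0.2],
    [[0.003,-0.01,0],[-0.005,-0.002,0.032],0.2],
    [[0.003,-0.01,0],[-0.005,-0.002,0.0],0.2],
    [[0.003,-0.01,0],[-0.005,-0.002,-0.04],0.2],
    [[0.003,-0.01,0],[-0.005,-0.002,-0.04],0.2]
  ]
}}

```text
time: 10.22
eef_pos: [0.6485, -0.0205, 0.0875]
tcp_rot: [-0.001, 1.0, -0.001, 0.004]
contact_force: [-0.0, -0.7, 0.2]
opening: 0.6
```

Run:
```python
from h import *
go((.459,-.0082,.09,83.3),(.459,-.0082,.005,83.3))
```

```text
t 10.22 tcp [ 0.6485 -0.0205  0.0875] open 0.6 F [-0.  -0.7  0.2] th 90.07 q1,q6 [ -10.8 -100.8]
(0.459, -0.0082, 0.09, 83.3) turn [-0.0009, 0.0085, 0.1181] shift [0.1895, 0.0126, -0.0042] rows>= 4.0
(0.459, -0.0082, 0.005, 83.3) turn [-0.0009, 0.0085, 0.1181] shift [0.1902, 0.0127, 0.0808] rows>= 4.0
```

>>> {"api": "arm_command", "payload": {
  "steps": [
    [[0,0.0085,0.118],[0.19,0.0125,-0.004],0],
    [[0,0.0085,0.118],[0.19,0.0125,-0.004],0],
    [[0,0.0085,0.118],[0.19,0.0125,-0.004],0],
    [[0,0.0085,0.118],[0.19,0.0125,-0.004],0],
    [[0,0.0085,0.118],[0.19,0.0125,-0.004],0],
    [[0,0.0085,0.118],[0.19,0.0125,-0.004],0]
  ]
}}

```text
time: 10.98
eef_pos: [0.4604, -0.0087, 0.0905]
tcp_rot: [0.058, 0.998, -0.001, 0.001]
contact_force: [-0.2, 0.1, 1.0]
opening: 0.5
```

Run:
```python
from h import *
s=get_state(); c=read_camera("wrist"); cv2.imwrite(f"pics/w4.png",c["frame"][:,:,::-1])
print(proj(c,[[.4372,-.0056,.014],[.4808,-.0108,.014]],s))
c=read_camera("side"); cv2.imwrite(f"pics/s4.png",c["frame"][:,:,::-1])
go((.459,-.0082,.006,83.3))
```

```text
[[255.85118801 171.61318638]
 [255.70524127 225.43117578]]
t 11.07 tcp [ 0.4601 -0.0086  0.0903] open 0.498 F [-0.2  0.6 -0.9] th 83.31 q1,q6 [-13.7 -97. ]
(0.459, -0.0082, 0.006, 83.3) turn [-0.001, 0.0012, 0.0001] shift [0.0012, 0.0004, 0.0843] rows>= 2.0
```

View pics/w4.png

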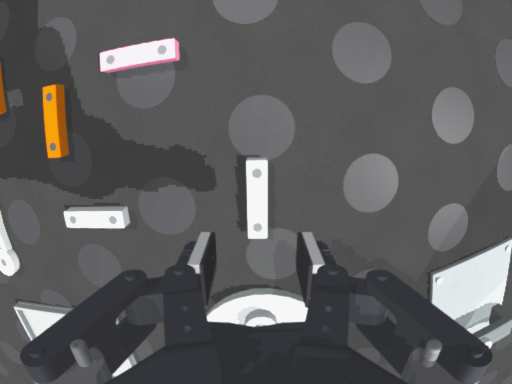

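View pics/s4.png

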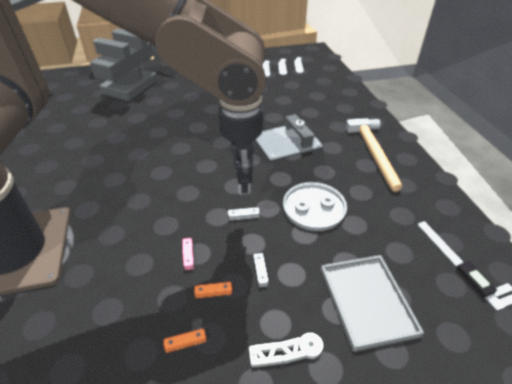

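>>> {"api": "arm_command", "payload": {
  "steps": [
    [[0,0,0],[0.001,0.001,0.05],0],
    [[0,0,0],[0.001,0.001,0.08],0],
    [[0,0,0],[0.001,0.001,0.083],0],
    [[0,0,0],[0.001,0.001,0.083],-1],
    [[0,0,0],[0.001,0.001,0.083],-1],
    [[0,0,0],[0.001,0.001,0.083],-1],
    [[0,0,0],[0.001,0.001,0.083],-1],
    [[0,0,0],[0.001,0.001,0.083],-1],
    [[0,0,0],[0.001,0.001,0.083],-1]
  ]
}}

```text
time: 12.2
eef_pos: [0.4608, -0.0079, 0.0088]
tcp_rot: [0.058, 0.998, -0.001, 0.002]
contact_force: [0.1, 0.2, 6.5]
opening: 0.166
```

Run:
```python
from h import *
t=np.radians(-2); ux=np.array([np.cos(t),np.sin(t)]); uy=np.array([-ux[1],ux[0]]); c=np.array([.6275,-.257])
for k in (25,-25): print(c+uy*k/1000)
p=c+uy*.025
go((.459,-.0082,.09,83.3),(*p,.09,88),(*p,.012,88))
```

```text
[ 0.62837249 -0.23201523]
[ 0.62662751 -0.28198477]
t 12.2 tcp [ 0.4608 -0.0079  0.0088] open 0.166 F [0.1 0.2 6.5] th 83.3 q1,q6 [-13.6 -96.9]
(0.459, -0.0082, 0.09, 83.3) turn [-0.0014, 0.0044, 0.0001] shift [0.0014, -0.0006, -0.0812] rows>= 2.0
(np.float64(0.6283724874175625), np.float64(-0.23201522932452262), 0.09, 88) turn [-0.0016, 0.0043, -0.0819] shift [-0.1929, -0.2031, -0.0801] rows>= 5.0
(np.float64(0.6283724874175625), np.float64(-0.23201522932452262), 0.012, 88) turn [-0.0016, 0.0043, -0.0819] shift [-0.1926, -0.203, -0.0021] rows>= 5.0
```

>>> {"api": "arm_command", "payload": {
  "steps": [
    [[0,0,0],[0,0,-0.05],-1],
    [[0,0,0],[0,0,-0.08],-1],
    [[0,0.004,-0.082],[-0.193,-0.203,-0.08],-1],
    [[0,0.004,-0.082],[-0.193,-0.203,-0.08],-1],
    [[0,0.004,-0.082],[-0.193,-0.203,-0.08],-1],
    [[0,0.004,-0.082],[-0.193,-0.203,-0.08],-1],
    [[0,0.004,-0.082],[-0.193,-0.203,-0.08],-1],
    [[0,0.004,-0.082],[-0.193,-0.203,-0.08],-1],
    [[0,0.004,-0.082],[-0.193,-0.203,-0.08],-1],
    [[0,0.004,-0.082],[-0.193,-0.203,-0.04],-1],
    [[0,0.004,-0.082],[-0.193,-0.203,-0.04],-1]
  ]
}}

```text
time: 13.58
eef_pos: [0.625, -0.229, 0.0458]
tcp_rot: [0.017, 1.0, 0.002, -0.004]
contact_force: [-0.2, -0.2, -0.8]
opening: 0.169
```

Run:
```python
from h import *
s=get_state(); c=read_camera("wrist"); cv2.imwrite(f"pics/w5.png",c["frame"][:,:,::-1])
go((.6284,-.232,.0133,88))
```

```text
t 13.62 tcp [ 0.6266 -0.2299  0.0481] open 0.167 F [0.2 0.  0.1] th 88.06 q1,q6 [ -28.8 -116.8]
(0.6284, -0.232, 0.0133, 88) turn [0.0009, -0.0045, 0.0011] shift [-0.002, -0.002, 0.0347] rows>= 1.0
```

View pics/w5.png

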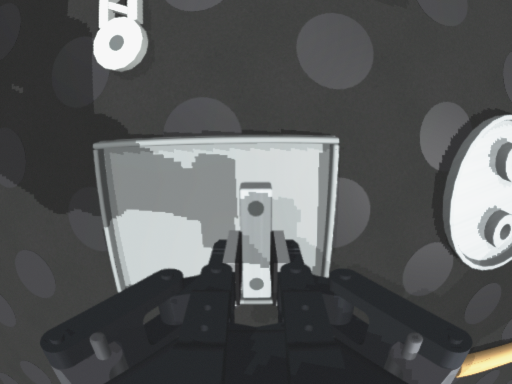

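>>> {"api": "arm_command", "payload": {
  "steps": [
    [[0,-0.0045,0],[-0.002,-0.002,0.02],-1],
    [[0,-0.0045,0],[-0.002,-0.002,0.035],-1],
    [[0,-0.0045,0],[-0.002,-0.002,0.035],-1],
    [[0,-0.0045,0],[-0.002,-0.002,0.035],-0.2],
    [[0,-0.0045,0],[-0.002,-0.002,0.035],-0.2],
    [[0,-0.0045,0],[-0.002,-0.002,0.035],-0.2],
    [[0,-0.0045,0],[-0.002,-0.002,0.0],-0.1],
    [[0,-0.0045,0],[-0.002,-0.002,-0.04],0],
    [[0,-0.0045,0],[-0.002,-0.002,-0.04],0]
  ]
}}

```text
time: 14.75
eef_pos: [0.6316, -0.2336, 0.0932]
tcp_rot: [0.017, 1.0, -0.002, 0.004]
contact_force: [0.1, -0.0, 0.6]
opening: 0.5
```

Run:
```python
from h import *
go((.4601,-.1558,.09,-5.1),(.4601,-.1558,.09,174.9))
```

```text
t 14.75 tcp [ 0.6316 -0.2336  0.0932] open 0.5 F [ 0.1 -0.   0.6] th 88.07 q1,q6 [ -28.9 -117. ]
(0.4601, -0.1558, 0.09, -5.1) turn [0.0042, 0.009, 1.6261] shift [0.174, 0.0719, 0.0015] rows>= 9.0
(0.4601, -0.1558, 0.09, 174.9) turn [-0.0089, 0.0042, -1.5155] shift [0.174, 0.0719, 0.0015] rows>= 9.0
```

>>> {"api": "arm_command", "payload": {
  "steps": [
    [[0.004,0.009,1.626],[0.174,0.072,0.0015],0],
    [[0.004,0.009,1.626],[0.174,0.072,0.0015],0],
    [[0.004,0.009,1.626],[0.174,0.072,0.0015],0],
    [[0.004,0.009,1.626],[0.174,0.072,0.0015],0],
    [[0.004,0.009,1.626],[0.174,0.072,0.0015],0],
    [[0.004,0.009,1.626],[0.174,0.072,0.0015],0],
    [[0.004,0.009,1.626],[0.174,0.072,0.0015],0],
    [[0.004,0.009,1.626],[0.174,0.072,0.0015],0],
    [[0.004,0.009,1.626],[0.174,0.072,0.0015],0],
    [[0.004,0.009,1.626],[0.174,0.072,0.0015],0],
    [[0.004,0.009,1.626],[0.174,0.072,0.0015],0],
    [[0.004,0.009,1.626],[0.174,0.072,0.0015],0]
  ]
}}

```text
time: 16.25
eef_pos: [0.4599, -0.1556, 0.0898]
tcp_rot: [0.738, 0.675, 0.0, -0.0]
contact_force: [0.4, -0.3, 0.5]
opening: 0.502
```

Run:
```python
from h import *
s=get_state(); c=read_camera("wrist"); cv2.imwrite(f"pics/w6.png",c["frame"][:,:,::-1])
print(proj(c,[[.4621,-.1334,.014],[.458,-.1783,.014]],s))
go((.4601,-.1558,.008,-5.1))
```

```text
[[255.59267836 174.2214811 ]
 [255.38277737 229.27382346]]
t 16.3 tcp [ 0.46   -0.1557  0.0899] open 0.501 F [-0.5  1.  -0.2] th -5.05 q1,q6 [-30.7 -25.6]
(0.4601, -0.1558, 0.008, -5.1) turn [-0.0001, -0.0002, 0.0009] shift [-0.0001, 0.0001, 0.0819] rows>= 2.0
```

View pics/w6.png

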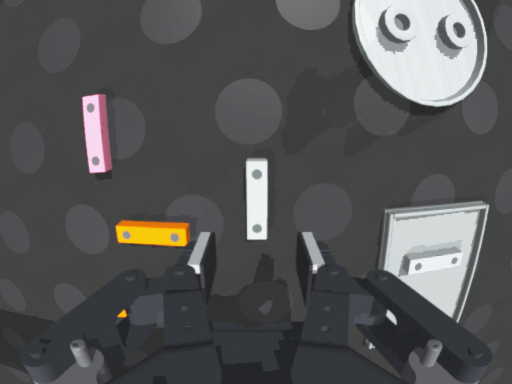

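>>> {"api": "arm_command", "payload": {
  "steps": [
    [[0,0,0],[0,0.001,0.05],-0.1],
    [[0,0,0],[0,0.001,0.08],-0.1],
    [[0,0,0],[0,0.001,0.082],-0.1],
    [[0,0,0],[0,0.001,0.082],-1],
    [[0,0,0],[0,0.001,0.082],-1],
    [[0,0,0],[0,0.001,0.082],-1],
    [[0,0,0],[0,0.001,0.082],-1],
    [[0,0,0],[0,0.001,0.082],-1],
    [[0,0,0],[0,0.001,0.082],-1],
    [[0,0,0],[0,0.001,0.03],-1],
    [[0,0,0],[0,0.001,0],-1],
    [[0,0,0],[0,0.001,0],-1]
  ]
}}

```text
time: 17.8
eef_pos: [0.4628, -0.1568, 0.0925]
tcp_rot: [0.738, 0.675, 0.001, 0.003]
contact_force: [-0.4, -0.1, -0.7]
opening: 0.165
```

Run:
```python
from h import *
go((.6266,-.282,.09,-92),(.6266,-.282,.09,88))
```

```text
t 17.8 tcp [ 0.4628 -0.1568  0.0925] open 0.165 F [-0.4 -0.1 -0.7] th -5.05 q1,q6 [-30.6 -25.6]
(0.6266, -0.282, 0.09, -92) turn [0.0063, -0.0022, 1.5176] shift [-0.1103, 0.1742, 0.0037] rows>= 9.0
(0.6266, -0.282, 0.09, 88) turn [0.0023, 0.0064, -1.624] shift [-0.1103, 0.1742, 0.0037] rows>= 9.0
```

>>> {"api": "arm_command", "payload": {
  "steps": [
    [[0.006,-0.002,1.5176],[-0.11,0.174,0.0035],-1],
    [[0.006,-0.002,1.5176],[-0.11,0.174,0.0035],-1],
    [[0.006,-0.002,1.5176],[-0.11,0.174,0.0035],-1],
    [[0.006,-0.002,1.5176],[-0.11,0.174,0.0035],-1],
    [[0.006,-0.002,1.5176],[-0.11,0.174,0.0035],-1],
    [[0.006,-0.002,1.5176],[-0.11,0.174,0.0035],-1],
    [[0.006,-0.002,1.5176],[-0.11,0.174,0.0035],-1],
    [[0.006,-0.002,1.5176],[-0.11,0.174,0.0035],-1],
    [[0.006,-0.002,1.5176],[-0.11,0.174,0.0035],-1],
    [[0.006,-0.002,1.5176],[-0.11,0.174,0.0035],-1],
    [[0.006,-0.002,1.5176],[-0.11,0.174,0.04],-1],
    [[0.006,-0.002,1.5176],[-0.11,0.174,0.04],-1]
  ]
}}

```text
time: 19.3
eef_pos: [0.624, -0.2801, 0.0496]
tcp_rot: [1.0, -0.017, -0.003, -0.002]
contact_force: [-0.2, 0.0, -2.2]
opening: 0.167
```

Run:
```python
from h import *
s=get_state(); c=read_camera("scene"); cv2.imwrite(f"pics/s7.png",c["frame"][:,:,::-1])
go((.6266,-.282,.0133,-92))
```

```text
t 19.35 tcp [ 0.6253 -0.2809  0.0517] open 0.165 F [-0.4 -0.7 -0.8] th -91.93 q1,q6 [-32.7  59.3]
(0.6266, -0.282, 0.0133, -92) turn [-0.0023, 0.0035, 0.0012] shift [0.0015, 0.0012, 0.0384] rows>= 1.0
```

View pics/s7.png

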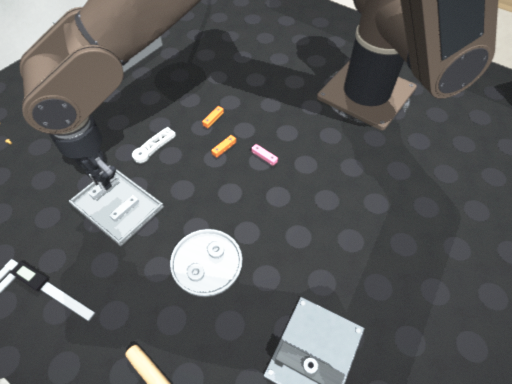

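>>> {"api": "arm_command", "payload": {
  "steps": [
    [[0,0.003,0],[0.0015,0.001,0.02],-1],
    [[0,0.003,0],[0.0015,0.001,0.0385],-1],
    [[0,0.003,0],[0.0015,0.001,0.0385],-1],
    [[0,0.003,0],[0.0015,0.001,0.0385],-0.2],
    [[0,0.003,0],[0.0015,0.001,0.0385],-0.2],
    [[0,0.003,0],[0.0015,0.001,0.0385],-0.2],
    [[0,0.003,0],[0.0015,0.001,0.0],-0.1],
    [[0,0.003,0],[0.0015,0.001,-0.05],0],
    [[0,0.003,0],[0.0015,0.001,-0.05],0]
  ]
}}

```text
time: 20.48
eef_pos: [0.6302, -0.2841, 0.1083]
tcp_rot: [1.0, -0.017, 0.005, 0.002]
contact_force: [0.7, 0.1, 0.5]
opening: 0.502
```

Run:
```python
from h import *
go((.435,-.31,.12,-92))
```

```text
t 20.48 tcp [ 0.6302 -0.2841  0.1083] open 0.502 F [0.7 0.1 0.5] th -91.93 q1,q6 [-32.7  59.2]
(0.435, -0.31, 0.12, -92) turn [0.0036, -0.0095, 0.0013] shift [-0.1941, 0.0325, -0.0134] rows>= 4.0
```

>>> {"api": "arm_command", "payload": {
  "steps": [
    [[0.0035,-0.0095,0],[-0.19,0.0325,-0.015],0.1],
    [[0.0035,-0.0095,0],[-0.19,0.0325,-0.015],0.1],
    [[0.0035,-0.0095,0],[-0.19,0.0325,-0.015],0.1],
    [[0.0035,-0.0095,0],[-0.19,0.0325,-0.015],0.1],
    [[0.0035,-0.0095,0],[-0.19,0.0325,-0.015],0.1],
    [[0.0035,-0.0095,0],[-0.19,0.0325,-0.015],0.1],
    [[0.0035,-0.0095,0],[-0.19,0.0325,-0.015],0.1]
  ]
}}

```text
time: 21.35
eef_pos: [0.4402, -0.31, 0.1215]
tcp_rot: [1.0, -0.016, 0.0, 0.0]
contact_force: [-0.7, -0.4, 0.8]
opening: 0.553
```

Run:
```python
from h import *
s=get_state(); c=read_camera("wrist"); cv2.imwrite(f"pics/w8.png",c["frame"][:,:,::-1]); pickle.dump((s,c),open("w8.pkl","wb"))
print(proj(c,[[.503,-.314,.012]],s))
go()
```

```text
[[258.52046705 118.71392858]]
t 21.4 tcp [ 0.44   -0.3099  0.1215] open 0.551 F [ 0.2 -0.2  0.4] th -91.85 q1,q6 [-46.   45.9]
```

View pics/w8.png

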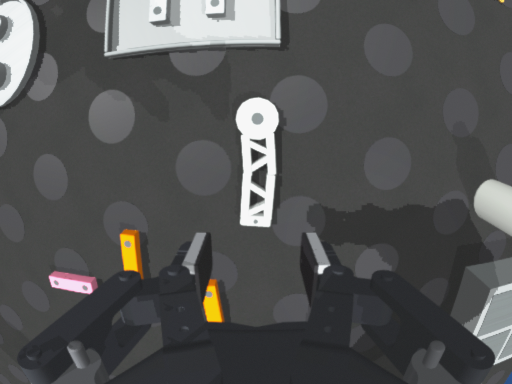

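Run:
```python
from h import *
s,c=pickle.load(open("w8.pkl","rb"))
h=cv2.cvtColor(c["frame"],cv2.COLOR_RGB2HSV)
m=((h[:,:,2]>190)&(h[:,:,1]<40)).astype(np.uint8)
L=[];Rr=[]
for r in range(172,222,3):
    x=np.where(m[r,225:290])[0]+225
    L.append((x[0]-.5,r)); Rr.append((x[-1]+.5,r))
a=onplane(c,L,.012,s)[:,:2]; b=onplane(c,Rr,.012,s)[:,:2]
print(L[::4],Rr[::4])
for q in (a,b,(a+b)/2):
    k=np.polyfit(q[:,0],q[:,1],1); print(np.degrees(np.arctan(k[0])), q[0],q[-1])
print(np.linalg.norm(a-b,axis=1).round(4))
hole=onplane(c,[(258,118.5)],.012,s)[0]; print("hole",hole)
# nose circle, tail
cn=max([q for q in cv2.findContours(m[60:232,220:300].copy(),0,1)[0]],key=cv2.contourArea).reshape(-1,2)+[220,60]
w=onplane(c,cn,.012,s)[:,:2]
k=np.polyfit(((a+b)/2)[:,0],((a+b)/2)[:,1],1); t=np.arctan(k[0]); u=np.array([np.cos(t),np.sin(t)])
pj=w@u; print("len",pj.max()-pj.min()); v=np.array([-u[1],u[0]])
cen=hole[:2]-.040*u-.005*v; print("centre",cen,"tail off",pj.min()-cen@u,"nose",pj.max()-cen@u,"tail mid v",(((a+b)/2-cen)@v).mean())
om=cv2.inRange(h,(5,150,120),(22,255,255))
k,l,st,ce=cv2.connectedComponentsWithStats(om)
for i in range(1,k):
    if st[i,4]>60:
        ys,xs=np.where(l==i); w=onplane(c,np.stack([xs,ys],1),.014,s); print("orange",w.min(0),w.max(0))
```

```text
[(np.float64(243.5), 172), (np.float64(241.5), 184), (np.float64(241.5), 196), (np.float64(240.5), 208), (np.float64(239.5), 220)] [(np.float64(275.5), 172), (np.float64(274.5), 184), (np.float64(273.5), 196), (np.float64(271.5), 208), (np.float64(270.5), 220)]
-6.075411668691463 [ 0.45718393 -0.29953431] [ 0.41250715 -0.29393002]
-5.866483877446623 [ 0.45632331 -0.32744039] [ 0.41161833 -0.32230162]
-5.971218145527455 [ 0.45675362 -0.31348735] [ 0.41206274 -0.30811582]
[0.0279 0.028  0.0281 0.0281 0.0291 0.0283 0.0284 0.0284 0.0285 0.0286
 0.0287 0.0288 0.028  0.0281 0.0282 0.0283 0.0284]
hole [ 0.50319567 -0.31356641  0.012     ]
len 0.11436296788776934
centre [ 0.46289256 -0.31437813] tail off -0.056737211287844536 nose 0.057625756599924804 tail mid v 0.0006793297773900404
orange [ 0.34924406 -0.19376565  0.014     ] [ 0.40551614 -0.16804694  0.014     ]
orange [ 0.29255105 -0.26975122  0.014     ] [ 0.35012748 -0.25172391  0.014     ]
```

Run:
```python
from h import *
go((.4352,-.3115,.06,-96),(.4352,-.3115,.007,-96))
```

```text
t 21.4 tcp [ 0.44   -0.3099  0.1215] open 0.551 F [ 0.2 -0.2  0.4] th -91.85 q1,q6 [-46.   45.9]
(0.4352, -0.3115, 0.06, -96) turn [0.0, 0.0001, 0.0725] shift [-0.0048, 0.0017, 0.0615] rows>= 1.0
(0.4352, -0.3115, 0.007, -96) turn [0.0, 0.0001, 0.0725] shift [-0.0048, 0.0017, 0.1145] rows>= 2.0
```

>>> {"api": "arm_command", "payload": {
  "steps": [
    [[0,0,0.0725],[-0.005,0.0015,0.05],0.1],
    [[0,0,0.0725],[-0.005,0.0015,0.08],0.1],
    [[0,0,0.0725],[-0.005,0.0015,0.105],0.1],
    [[0,0,0.0725],[-0.005,0.0015,0.1145],0.1],
    [[0,0,0.0725],[-0.005,0.0015,0.1145],0.1],
    [[0,0,0.0725],[-0.005,0.0015,0.1145],-1],
    [[0,0,0.0725],[-0.005,0.0015,0.1145],-1],
    [[0,0,0.0725],[-0.005,0.0015,0.1145],-1],
    [[0,0,0.0725],[-0.005,0.0015,0.1145],-1],
    [[0,0,0.0725],[-0.005,0.0015,0.1145],-1]
  ],
  "force": 60
}}

```text
time: 22.65
eef_pos: [0.436, -0.3122, 0.0086]
tcp_rot: [0.999, -0.052, 0.001, 0.001]
contact_force: [-0.5, 1.2, 6.4]
opening: 0.293
```

Run:
```python
from h import *
s=get_state(); c=read_camera("wrist"); cv2.imwrite(f"pics/w9.png",c["frame"][:,:,::-1]); pickle.dump((s,c),open("w9.pkl","wb"))
print(proj(c,[[.503,-.314,.012]],s))
go((.4352,-.3115,.09,-96))
```

```text
[[245.51064091 118.49361911]]
t 22.7 tcp [ 0.436  -0.3122  0.0086] open 0.29 F [-0.9  1.2  5.2] th -96.01 q1,q6 [-46.5  49.5]
(0.4352, -0.3115, 0.09, -96) turn [0.0018, -0.0023, -0.0001] shift [-0.0006, -0.0005, -0.0814] rows>= 2.0
```

View pics/w9.png

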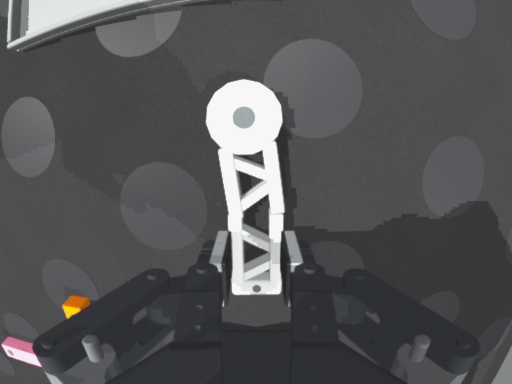

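```bash
cat >> h.py <<'E'
PR=np.array([.6615,.2367]); GA=np.radians(9.5)
GU=np.array([np.cos(GA),np.sin(GA)]); GV=np.array([-GU[1],GU[0]])
def tcp_for(hx,hy,px,py=0):
    """TCP xy so pivot is at gauge coords px,py; hx,hy pivot in handle-aligned axes rel TCP"""
    return PR+GU*(px-hx)+GV*(py-hy)
E
python3 - <<'E'
from h import *
s,c=pickle.load(open("w9.pkl","rb"))
p=onplane(c,[(243.5,117.5)],.012,s)[0]; print(p)
rel=p[:2]-s["eef_pos"][:2]; t=np.radians(-6.0); print("hx,hy",rel@[np.cos(t),np.sin(t)],rel@[-np.sin(t),np.cos(t)])
q=tcp_for(.0675,.005,-.07); print(q)
go((.436,-.312,.1,-96),(*q,.1,-80.5))
E
```

```text
[ 0.50357199 -0.3131137   0.012     ]
hx,hy 0.06734048203595962 0.00614872810898028
[0.52671097 0.20907453]
t 22.7 tcp [ 0.436  -0.3122  0.0086] open 0.29 F [-0.9  1.2  5.2] th -96.01 q1,q6 [-46.5  49.5]
(0.436, -0.312, 0.1, -96) turn [0.0018, -0.0023, -0.0001] shift [0.0002, -0.0, -0.0914] rows>= 2.0
(np.float64(0.526710967817934), np.float64(0.20907452618647066), 0.1, -80.5) turn [0.0021, -0.002, -0.2706] shift [0.0359, -0.5277, -0.0922] rows>= 9.0
```

>>> {"api": "arm_command", "payload": {
  "steps": [
    [[0,0,0],[0,0,-0.03],-1],
    [[0,0,0],[0,0,-0.09],-1],
    [[0.002,-0.002,-0.27],[0.036,-0.5275,-0.092],-1],
    [[0.002,-0.002,-0.27],[0.036,-0.5275,-0.092],-1],
    [[0.002,-0.002,-0.27],[0.036,-0.5275,-0.092],-1],
    [[0.002,-0.002,-0.27],[0.036,-0.5275,-0.092],-1],
    [[0.002,-0.002,-0.27],[0.036,-0.5275,-0.092],-1],
    [[0.002,-0.002,-0.27],[0.036,-0.5275,-0.092],-1],
    [[0.002,-0.002,-0.27],[0.036,-0.5275,-0.092],-1],
    [[0.002,-0.002,-0.27],[0.036,-0.5275,-0.092],-1],
    [[0.002,-0.002,-0.27],[0.036,-0.5275,-0.092],-1],
    [[0.002,-0.002,-0.27],[0.036,-0.5275,-0.092],-1]
  ]
}}

```text
time: 24.2
eef_pos: [0.5263, 0.2106, 0.0994]
tcp_rot: [0.996, 0.084, -0.0, 0.0]
contact_force: [0.1, -0.6, -2.0]
opening: 0.289
```

Run:
```python
from h import *
s=get_state(); c=read_camera("wrist"); cv2.imwrite(f"pics/w10.png",c["frame"][:,:,::-1]); pickle.dump((s,c),open("w10.pkl","wb"))
z=s["eef_pos"][2]+.0034
q=s["eef_pos"][:2]+.0673*GU+.0061*GV
print("pred hole",proj(c,[*q,z],s),"barrel",proj(c,[*PR,.051],s))
c=read_camera("side"); cv2.imwrite(f"pics/s10.png",cv2.resize(c["frame"][60:200,180:380,::-1],None,fx=4,fy=4,interpolation=2))
go((*tcp_for(.0673,.0061,-.07),.017,-80.5))
```

```text
pred hole [[243.73171333 117.76976761]] barrel [[251.49311847  10.26830343]]
t 24.3 tcp [0.5262 0.2085 0.0992] open 0.294 F [-0.9 -0.6 -0.9] th -80.51 q1,q6 [11.4 91.9]
(np.float64(0.5270897773046882), np.float64(0.20802262154595186), 0.017, -80.5) turn [0.0005, 0.0012, -0.0001] shift [0.0009, 0.0005, 0.0822] rows>= 2.0
```

View pics/w10.png

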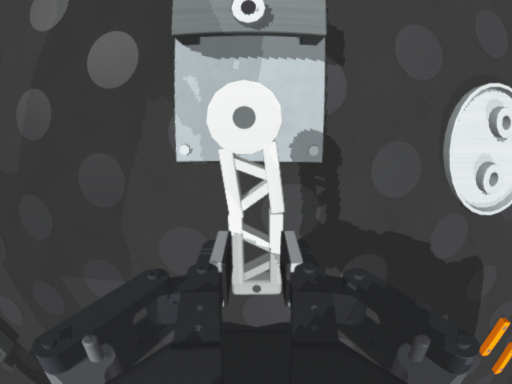

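View pics/s10.png

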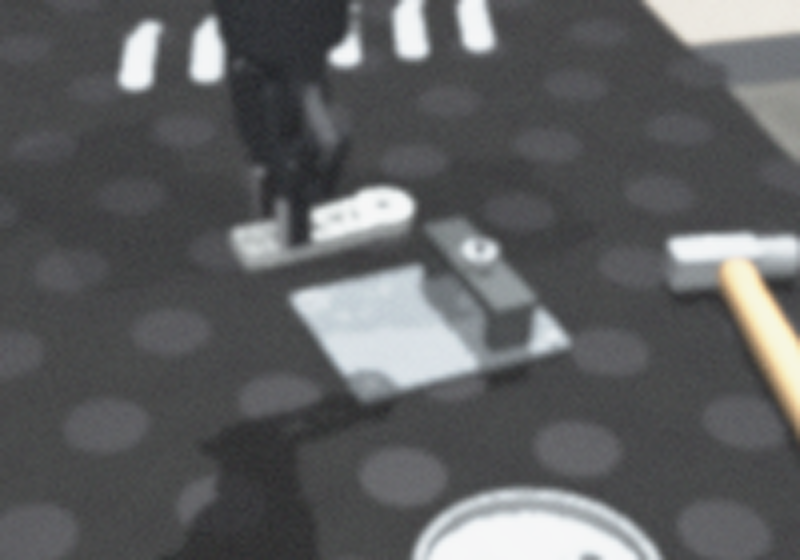

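>>> {"api": "arm_command", "payload": {
  "steps": [
    [[0,0.001,0],[0.001,0,0.03],-1],
    [[0,0.001,0],[0.001,0,0.06],-1],
    [[0,0.001,0],[0.001,0,0.075],-1],
    [[0,0.001,0],[0.001,-0.001,0.0795],-1],
    [[0,0.001,0],[0.001,-0.001,0.0795],-1],
    [[0,0.001,0],[0.001,-0.001,0.0795],-1]
  ]
}}

```text
time: 25.05
eef_pos: [0.5279, 0.2097, 0.021]
tcp_rot: [0.997, 0.083, 0.001, 0.0]
contact_force: [-0.2, 1.1, -1.8]
opening: 0.295
```

Run:
```python
from h import *
s=get_state(); c=read_camera("wrist"); cv2.imwrite(f"pics/w11.png",c["frame"][:,:,::-1]); pickle.dump((s,c),open("w11.pkl","wb"))
z=s["eef_pos"][2]+.0034
q=s["eef_pos"][:2]+.0673*GU+.0061*GV
print("pred hole",proj(c,[*q,z],s),"barrel",proj(c,[*PR,.051],s))
im=c["frame"][0:150,140:360,::-1]; cv2.imwrite("pics/w11z.png",cv2.resize(im,None,fx=3.6,fy=3.6,interpolation=2))
c=read_camera("side"); cv2.imwrite(f"pics/s11.png",cv2.resize(c["frame"][60:200,180:380,::-1],None,fx=4,fy=4,interpolation=2))
go()
```

```text
pred hole [[243.33447356 117.78489393]] barrel [[244.9395515 -44.3568088]]
t 25.15 tcp [0.5277 0.2097 0.0208] open 0.295 F [-0.4  0.1 -0.7] th -80.5 q1,q6 [11.5 92. ]
```

View pics/w11z.png

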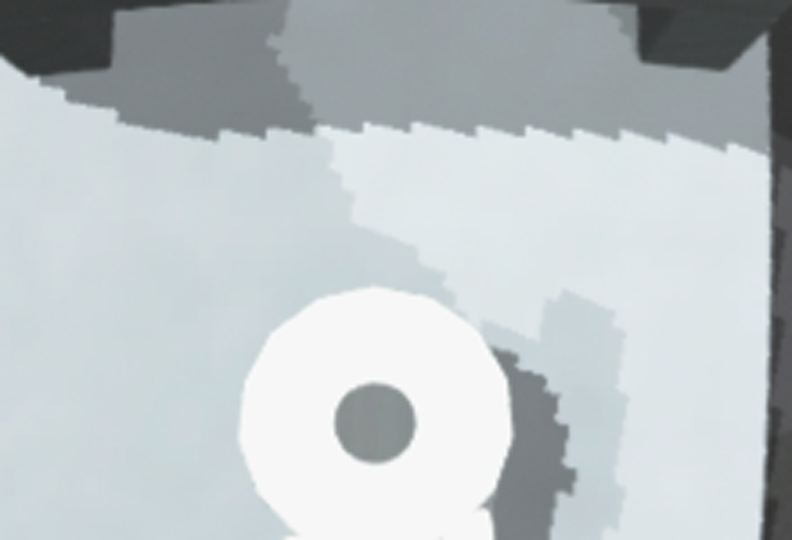

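View pics/s11.png

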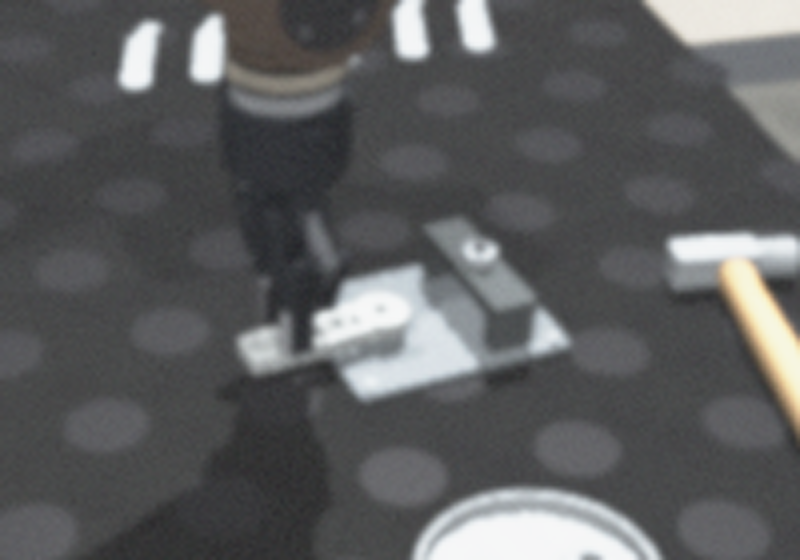

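Run:
```python
from h import *
s,c=pickle.load(open("w11.pkl","rb"))
g=lambda P:np.stack([(P[:,:2]-PR)@GU,(P[:,:2]-PR)@GV],1).round(4)
P=onplane(c,[(170.8,18.9),(317.9,17.5)],.006,s); print(g(P), "width",np.linalg.norm(P[0]-P[1]),"mid",g(P).mean(0), "dir",np.degrees(np.arctan2(*(P[0]-P[1])[[1,0]]))-90)
s,c=pickle.load(open("w10.pkl","rb"))
im=c["frame"]; cv2.imwrite("pics/w10z.png",cv2.resize(im[0:175,150:350,::-1],None,fx=3.4,fy=3.4,interpolation=2))
print("barrel",g(onplane(c,[(248.5,8)],.051,s)))
```

```text
[[-0.0123  0.0419]
 [-0.0127 -0.0377]] width 0.07961349370421725 mid [-0.0125  0.0021] dir 9.230248640667753
barrel [[0.0017 0.0019]]
```

View pics/w10z.png

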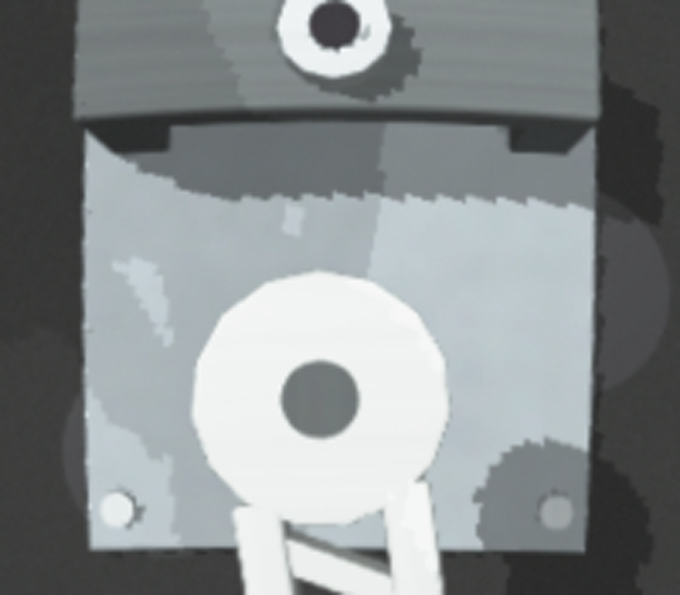

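Run:
```python
from h import *
s,c=pickle.load(open("w10.pkl","rb"))
g=lambda P:np.stack([(P[:,:2]-PR)@GU,(P[:,:2]-PR)@GV],1).round(4)
P=onplane(c,[(176.5,161.4),(322,161.7)],.006,s);print("plate near",g(P),g(P).mean(0))
print("barrel",g(onplane(c,[(248.2,7.1)],.051,s)))
s=get_state()
for n,b in (("scene",(250,230,410,384)),("side",(240,100,340,170))):
    c=read_camera(n); pickle.dump((s,c),open(n+"12.pkl","wb"))
    z=s["eef_pos"][2]+.0034; q=s["eef_pos"][:2]+.0673*GU+.0061*GV
    print(n,"pred hole",proj(c,[*q,z]),z)
    x0,y0,x1,y1=b; cv2.imwrite(f"pics/{n}12.png",cv2.resize(c["frame"][y0:y1,x0:x1,::-1],None,fx=600/(y1-y0) if n=="scene" else 8,fy=600/(y1-y0) if n=="scene" else 8,interpolation=2))
```

```text
plate near [[-0.1082  0.0626]
 [-0.1082 -0.0576]] [-0.1082  0.0025]
barrel [[0.0023 0.0021]]
scene pred hole [[324.58389681 328.64713689]] 0.02423743359125184
side pred hole [[274.75677104 136.14825835]] 0.02423743359125184
```

View pics/scene12.png

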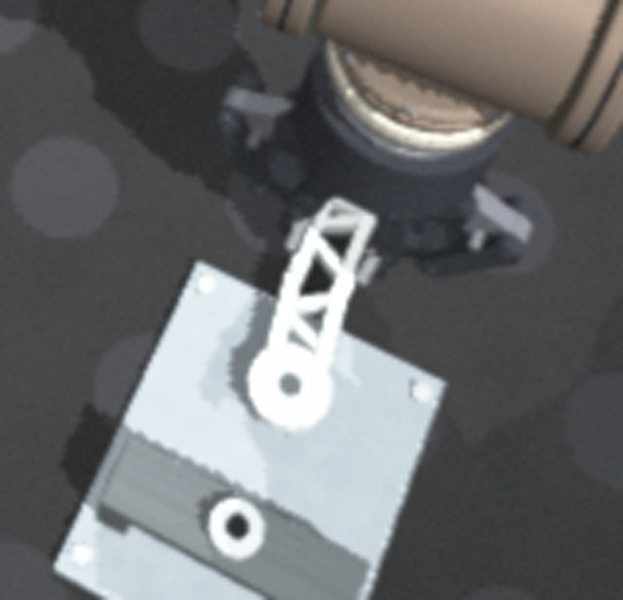

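View pics/side12.png

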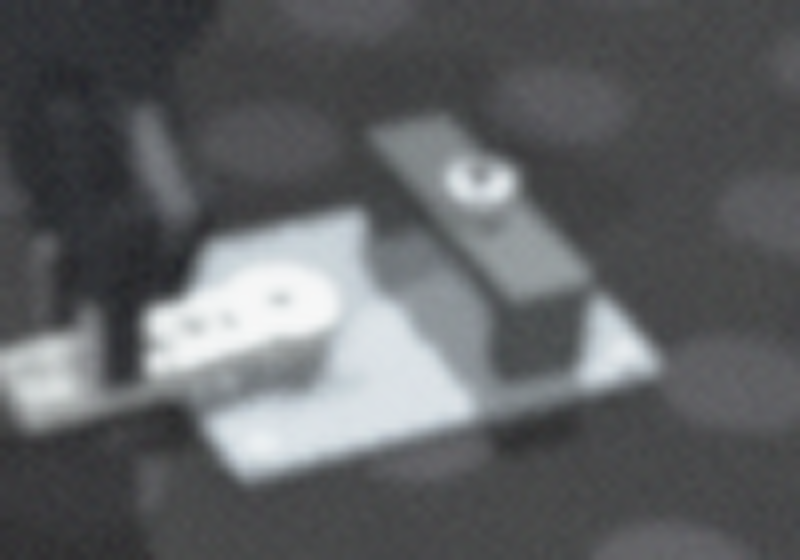

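Run:
```python
from h import *
b={"scene":[.6615,.238],"side":[.6611,.2355]}; h={"scene":(324.1,328.2),"side":(274.7,136.8)}
s,c=pickle.load(open("scene12.pkl","rb")); q=s["eef_pos"][:2]+.0673*GU+.0061*GV
e={"w":(PR+.0023*GU+.0021*GV)-q}
for n in h:
    s,c=pickle.load(open(n+"12.pkl","rb")); e[n]=np.array(b[n])-onplane(c,[h[n]],s["eef_pos"][2]+.0034)[0,:2]
for n in e: print(n,e[n],"along",e[n]@GU,"across",e[n]@GV)
go()
```

```text
w [0.07036242 0.01229487] along 0.07142668171254221 across 0.0005131013656465836
scene [0.06858964 0.01218232] along 0.06965963542866495 across 0.000694689221803072
side [0.06896399 0.01143057] along 0.06990477432982738 across -0.00010853877488688985
t 25.25 tcp [0.5274 0.2097 0.0205] open 0.296 F [ 0.3  0.5 -1.6] th -80.5 q1,q6 [11.5 92. ]
```

>>> {"api": "arm_command", "payload": {
  "steps": [
    [[0,0,0],[0,0,0.0035],-1],
    [[0,0,0],[0,0,0.0035],-1],
    [[0,0,0],[0.01,0,0.0035],-1],
    [[0,0,0],[0.02,0,0.0035],-1],
    [[0,0,0],[0.03,0,0.0035],-1],
    [[0,0,0],[0.03,0,0.0035],-1]
  ]
}}

```text
time: 26.0
eef_pos: [0.5582, 0.2148, 0.0173]
tcp_rot: [0.997, 0.083, 0.001, 0.0]
contact_force: [0.2, -0.6, -0.8]
opening: 0.296
```

Run:
```python
from h import *
go(); s=get_state(); print("pivot gauge", (s["eef_pos"][:2]-np.array([.5275,.2097]))@GU-.0702,(s["eef_pos"][:2]-np.array([.5275,.2097]))@GV-.0004)
print((R.from_quat(s["tcp_rot"])).as_matrix()[:,2])
```

```text
t 26.0 tcp [0.5582 0.2148 0.0173] open 0.296 F [ 0.2 -0.6 -0.8] th -80.51 q1,q6 [11.3 91.9]
pivot gauge -0.039044487254806 -0.0004622532721737652
[ 2.28881947e-03 -1.45271713e-04 -9.99997370e-01]
```

Nose is about to enter the beam, at about 8 mm from it; clearances good. Advance.

>>> {"api": "arm_command", "payload": {
  "steps": [
    [[0,0,0],[0.008,0,0],-1],
    [[0,0,0],[0.016,0,0],-1],
    [[0,0,0],[0.024,-0.0005,0],-1],
    [[0,0,0],[0.032,-0.0005,0],-1],
    [[0,0,0],[0.0385,-0.0005,0],-1],
    [[0,0,0],[0.0385,-0.0005,0],-1],
    [[0,0,0],[0.0385,-0.0005,0],-1]
  ]
}}

```text
time: 26.88
eef_pos: [0.5958, 0.2216, 0.0171]
tcp_rot: [0.997, 0.083, 0.001, 0.0]
contact_force: [-0.0, -0.2, -1.2]
opening: 0.294
```

Run:
```python
from h import *
go(); s=get_state(); print("pivot gauge", (s["eef_pos"][:2]-np.array([.5275,.2097]))@GU-.0702,(s["eef_pos"][:2]-np.array([.5275,.2097]))@GV-.0004)
print((R.from_quat(s["tcp_rot"])).as_matrix()[:,2])
c=read_camera("side"); cv2.imwrite(f"pics/s13.png",cv2.resize(c["frame"][100:170,240:340,::-1],None,fx=8,fy=8,interpolation=2))
s=get_state();c=read_camera("wrist"); cv2.imwrite(f"pics/w13.png",c["frame"][:,:,::-1]); pickle.dump((s,c),open("w13.pkl","wb"))
```

```text
t 26.88 tcp [0.5958 0.2216 0.0171] open 0.294 F [-0.  -0.2 -1.2] th -80.51 q1,q6 [11.3 91.8]
pivot gauge -0.0008522196439346291 3.894467994854393e-05
[ 1.62870463e-03 -2.36331981e-04 -9.99998646e-01]
```

View pics/s13.png

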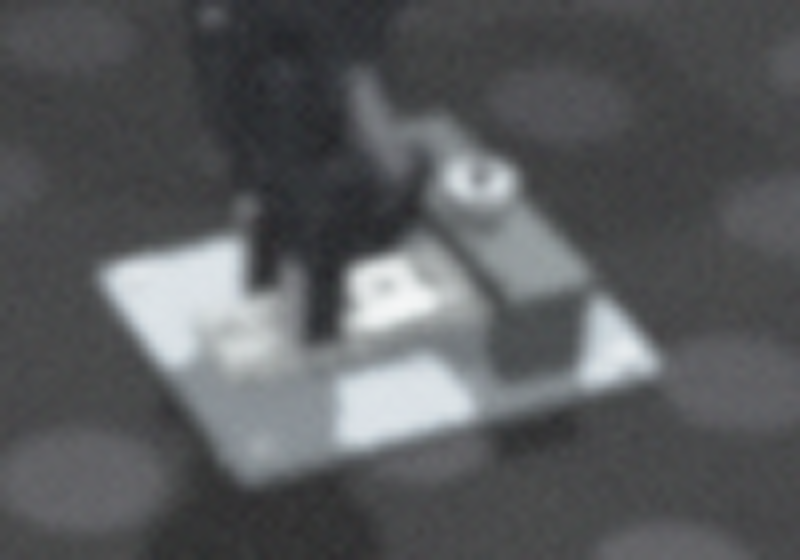

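View pics/w13.png

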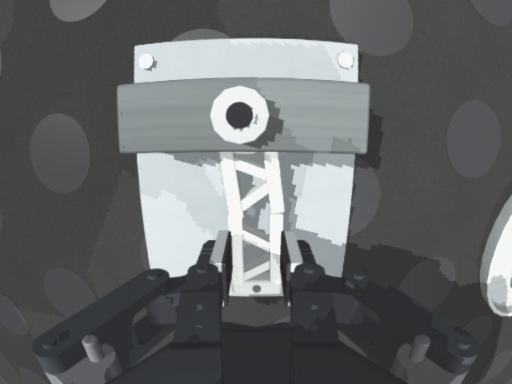

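Run:
```python
from h import *
s,c=pickle.load(open("w13.pkl","rb"))
f=c["frame"]; m=(f.min(2)>200).astype(np.uint8)[80:150,200:280]
k,l,st,ce=cv2.connectedComponentsWithStats(m)
for i in range(1,k): print(st[i],ce[i]+[200,80])
im=f[70:160,190:290,::-1]; cv2.imwrite("pics/w13z.png",cv2.resize(im,None,fx=6,fy=6,interpolation=2))
for uv in ((239.3,113.8),):
    p=onplane(c,[uv],.051,s)[0,:2]-s["eef_pos"][:2]; print(p@GU-.0673,p@GV-.0061)
```

```text
[  10    6   59   58 1916] [238.85125261 113.97338205]
0.0023833766191656974 0.0002270803504955208
```

View pics/w13z.png

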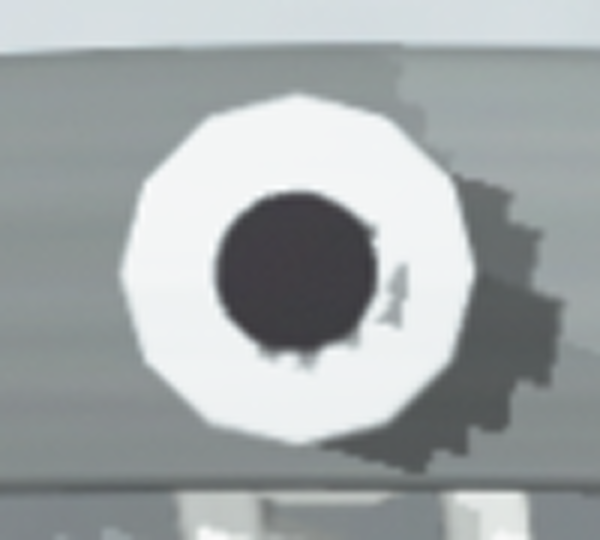

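>>> {"api": "arm_command", "payload": {
  "steps": [
    [[0,0,0],[0.0013,0,0.001],-1],
    [[0,0,0],[0.0013,0,0.002],-1],
    [[0,0,0],[0.0013,0,0.0025],-1],
    [[0,0,0],[0.0013,0,0.0025],-1],
    [[0,0,0],[0.0013,0,0.0025],-1]
  ]
}}

```text
time: 27.6
eef_pos: [0.597, 0.2218, 0.0147]
tcp_rot: [0.997, 0.083, 0.001, 0.0]
contact_force: [-0.2, 0.2, -0.4]
opening: 0.295
```

Run:
```python
from h import *
go(); s=get_state(); print("pivot gauge", (s["eef_pos"][:2]-np.array([.5275,.2097]))@GU-.0702,(s["eef_pos"][:2]-np.array([.5275,.2097]))@GV-.0004)
s=get_state();c=read_camera("wrist");f=c["frame"];p=onplane(c,[(239.4,114.6)],.051,s)[0,:2]-s["eef_pos"][:2]
cv2.imwrite("pics/w14.png",cv2.resize(f[70:160,190:290,::-1],None,fx=6,fy=6,interpolation=2))
pickle.dump((s,c),open("w14.pkl","wb"))
```

```text
t 27.6 tcp [0.597  0.2218 0.0147] open 0.295 F [-0.2  0.2 -0.4] th -80.51 q1,q6 [11.3 91.8]
pivot gauge 0.0003583937467384196 6.519933603964354e-05
```

View pics/w14.png

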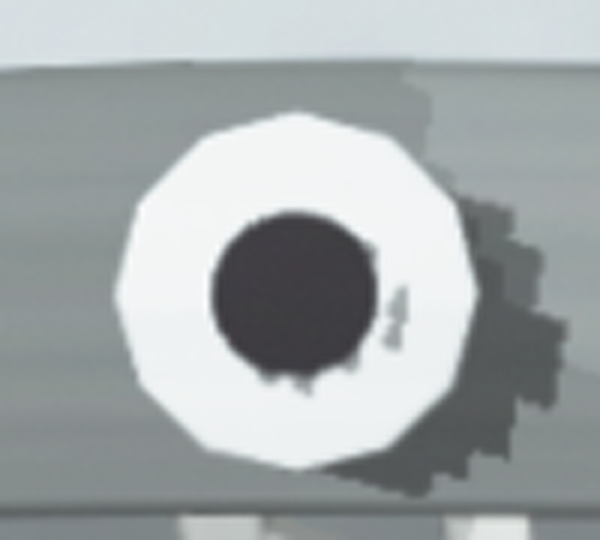

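Run:
```python
from h import *
s,c=pickle.load(open("w14.pkl","rb"))
p=onplane(c,[(239.1,118.1)],.051,s)[0,:2]-s["eef_pos"][:2]; print(p@GU-.0673,p@GV-.0061)
# hole remeasure from w11 / w10
for w,uv in (("w10",(319.5/3.4+149.6,399/3.4-.35)),("w11",(375/3.6+139.6,423/3.6-.36))):
    s,c=pickle.load(open(w+".pkl","rb")); p=onplane(c,[uv],s["eef_pos"][2]+.0034,s)[0,:2]-s["eef_pos"][:2]; print(uv,p@GU,p@GV)
```

```text
0.0008609987983129869 0.0001728373394752165
(243.5705882352941, 117.0029411764706) 0.06766313338886464 0.006175074360105472
(243.76666666666665, 117.14) 0.06760425089070801 0.005896094839961367
```

>>> {"api": "arm_command", "payload": {
  "steps": [
    [[0,0,0],[0,0,0.0006],-1],
    [[0,0,0],[0,0,0.0006],-1],
    [[0,0,0],[0,0,0.0006],-0.3],
    [[0,0,0],[0,0,0.0006],-0.2],
    [[0,0,0],[0,0,0.0006],-0.1],
    [[0,0,0],[0,0,0.0006],0],
    [[0,0,0],[0,0,-0.01],0],
    [[0,0,0],[0,0,-0.04],0],
    [[0,0,0],[-0.04,0,-0.09],0],
    [[0,0,0],[-0.04,0,-0.1],0],
    [[0,0,0],[-0.04,0,-0.1],0]
  ]
}}

```text
time: 29.02
eef_pos: [0.5586, 0.2155, 0.1164]
tcp_rot: [0.997, 0.083, 0.003, -0.0]
contact_force: [-0.1, 0.2, -0.6]
opening: 0.501
```

Run:
```python
from h import *
go()
s=get_state();c=read_camera("wrist");cv2.imwrite("pics/w15.png",c["frame"][:,:,::-1]); pickle.dump((s,c),open("w15.pkl","wb"))
```

```text
t 29.02 tcp [0.5586 0.2155 0.1164] open 0.501 F [-0.1  0.2 -0.6] th -80.5 q1,q6 [11.4 91.9]
```

View pics/w15.png

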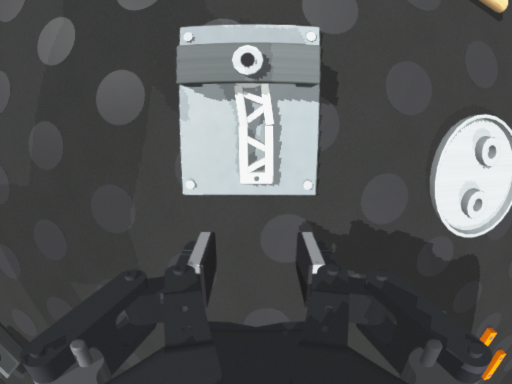

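Run:
```python
from h import *
s,c=pickle.load(open("w15.pkl","rb"))
f=c["frame"]; h=cv2.cvtColor(f,cv2.COLOR_RGB2HSV)
cv2.imwrite("pics/w15z.png",cv2.resize(f[30:210,170:330,::-1],None,fx=3.3333,fy=3.3333,interpolation=2))
cv2.imwrite("pics/w15t.png",cv2.resize(f[100:200,200:300,::-1],None,fx=6,fy=6,interpolation=2))
```

```text
(no output)
```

View pics/w15z.png

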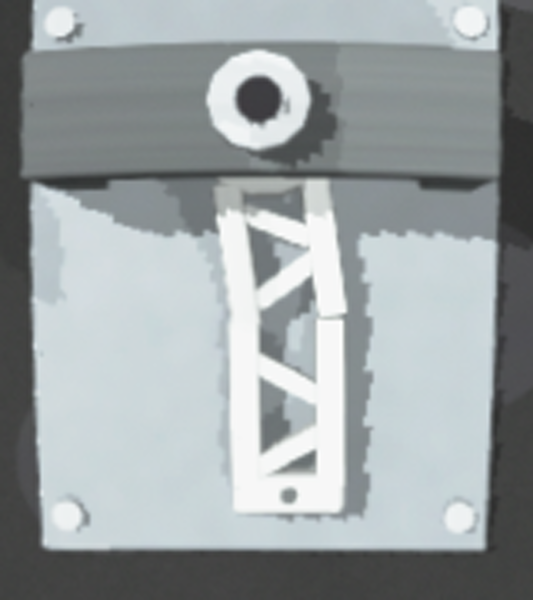

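View pics/w15t.png

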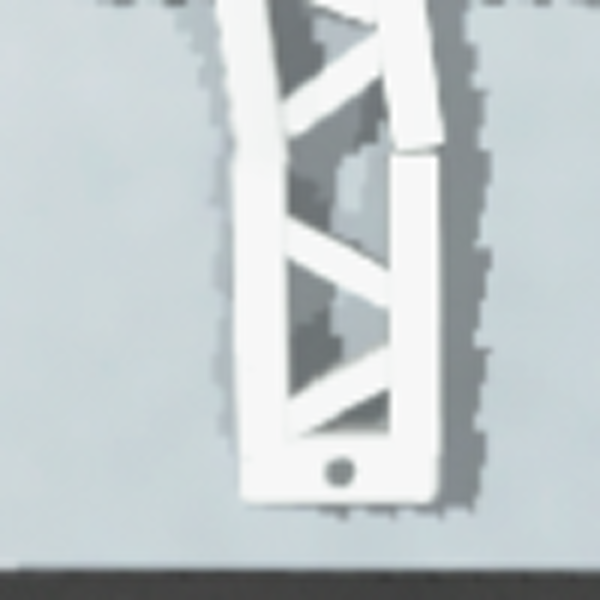

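Run:
```python
from h import *
s,c=pickle.load(open("w15.pkl","rb"))
t=lambda *p:np.array(p)/6+[199.6,99.6]
z=lambda *p:np.array(p)/3.3333+[169.65,29.65]
P=onplane(c,z((43,549),(487,550)),.006,s)[:,:2]; v=P[0]-P[1]; print("plate w",np.linalg.norm(v)); v/=np.linalg.norm(v); u=np.array([v[1],-v[0]])
ga=np.degrees(np.arctan2(u[1],u[0])); o=P.mean(0)+.110*u; print("probe from plate",o,ga)
# side edges of plate for angle
E1=onplane(c,z((33,200),(43,545)),.006,s)[:,:2]; E2=onplane(c,z((497,190),(487,545)),.006,s)[:,:2]
for e in (E1,E2): print("plate edge ang",np.degrees(np.arctan2(*(e[0]-e[1])[::-1])))
b=onplane(c,z((258.5,99)),.051,s)[0,:2]; print("barrel",b,"in plate frame",(b-o)@u,(b-o)@v)
T=onplane(c,t((241,501),(437.5,503)),.018,s)[:,:2]; print("tail w",np.linalg.norm(T[0]-T[1]),"ang",np.degrees(np.arctan2(*(T[0]-T[1])[::-1]))-90)
A=onplane(c,t((234,165),(241,480)),.018,s)[:,:2]; B=onplane(c,t((439.5,165),(437.5,480)),.018,s)[:,:2]
ta=[np.degrees(np.arctan2(*(e[0]-e[1])[::-1])) for e in (A,B)]; print("tail edges",ta)
m=T.mean(0)
for nm,ref in (("plate",o),("barrel",b)): print(nm,"tail mid",(m-ref)@u,(m-ref)@v,"pivot err (mean angle)",)
a=np.radians(np.mean(ta)); hu=np.array([np.cos(a),np.sin(a)]); hv=np.array([-hu[1],hu[0]])
pv=m+.097*hu+.005*hv
for nm,ref in (("plate",o),("barrel",b)): print(nm,"pivot",(pv-ref)@u,(pv-ref)@v)
```

```text
plate w 0.12094910309019705
probe from plate [0.66268522 0.2391834 ] 9.408096653603085
plate edge ang 8.876245505636351
plate edge ang 9.809990628180591
barrel [0.66316488 0.23926758] in plate frame 0.000486967081229146 4.637178152241579e-06
tail w 0.027587253959625968 ang 8.93936484168745
tail edges [np.float64(10.198736011216129), np.float64(9.799307154338397)]
plate tail mid -0.09661199179288439 -0.0064816931945139815 pivot err (mean angle)
barrel tail mid -0.09709895887411353 -0.006486330372666222 pivot err (mean angle)
plate pivot 0.00033128229145251026 -0.000481559045251432
barrel pivot -0.00015568478977663578 -0.0004861962234036736
```

>>> {"api": "arm_command", "payload": {
  "steps": [
    [[0,0,0],[-0.03,0.0,-0.05],0],
    [[0,0,0],[-0.03,0.0,-0.1],0],
    [[0,0,0],[-0.03,0.0,-0.1],0],
    [[0,0,0],[-0.03,0.0,-0.1],0]
  ]
}}

```text
time: 29.58
eef_pos: [0.5277, 0.2101, 0.2129]
tcp_rot: [0.997, 0.083, -0.0, 0.0]
contact_force: [-0.4, -0.1, -0.3]
opening: 0.498
```

Run:
```python
from h import *
go()
for n in ("scene","side"):
    c=read_camera(n);cv2.imwrite(f"pics/{n}16.png",cv2.resize(c["frame"][:,:,::-1],None,fx=1.5,fy=1.5,interpolation=2))
```

```text
t 29.57 tcp [0.5277 0.2101 0.2129] open 0.498 F [-0.4 -0.1 -0.3] th -80.52 q1,q6 [11.5 92. ]
```

View pics/scene16.png

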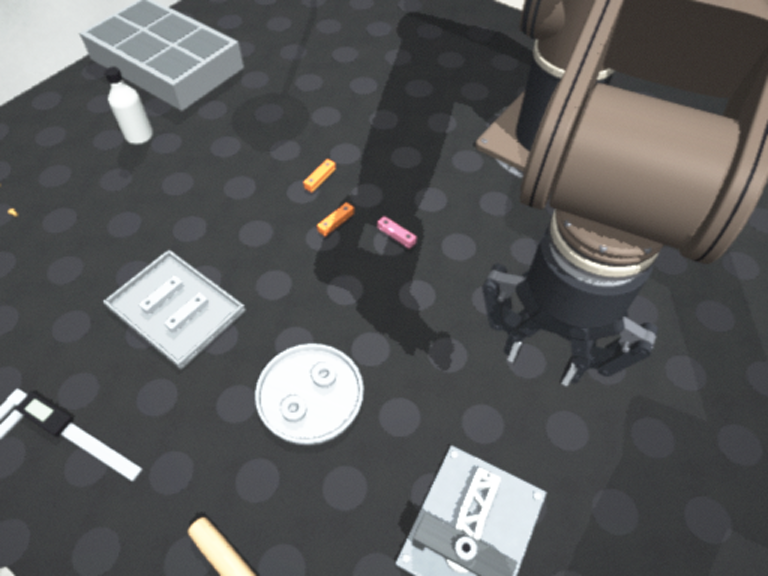

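View pics/side16.png

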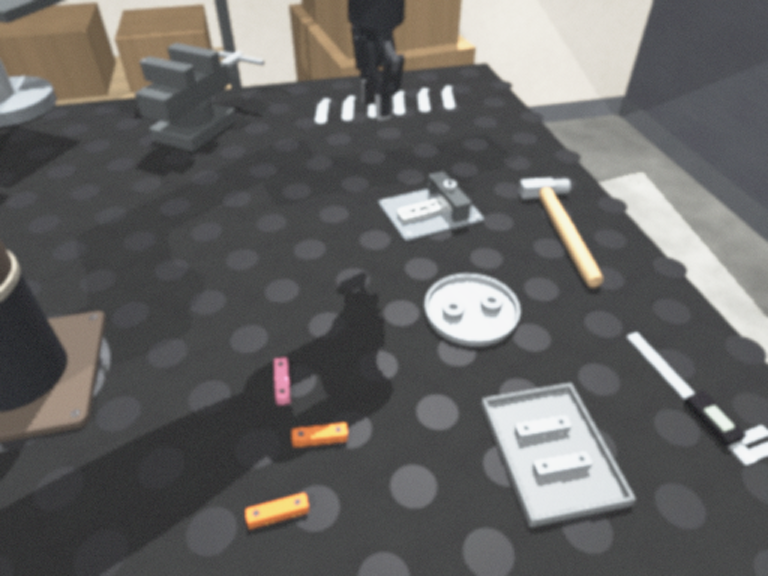

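Both views show two collars flat in the dish, two bars side by side in the tray and the handle under the probe. The look-alikes have not moved.

Run:
```python
from plant import *
print(sign_off())
```

```text
the job is handed in; nothing more can be done
None
```

The job is finished and handed in at about 30 s, in the order asked: both collars in the dish, both spacer bars in the tray, then the handle into the gauge. The sign-off gave no verdict.

- **Collars and bars:** the last scene and side pictures show both collars flat and apart in the dish, and both bars flat and side by side in the tray. The orange and pink look-alikes were not touched.
- **Handle:** it was slid in nose first under the beam. By the final wrist picture its pivot is about 0.5 mm from below the probe. That is inferred from the visible tail and the given sizes, because the beam hides the hole. It lies about 0.5° off the plate's axis. The gripper is clear of everything.
- **Disagreements:** the wrist camera put the gauge about 2 mm from where the scene and side cameras did. For the last slide I measured the hole and the probe in the same picture in each camera; those gaps agreed to about 2 mm, and I set the end point between them.
- **Contact force:** closing the fingers on the mat gave about 6 N upward on the tool, well under the limit.

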